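# Change over the squeegee dryer

### The arm

A 6-joint arm with a two-finger parallel gripper is mounted at the origin on the work surface. World frame = base frame: x ahead of the robot, y to its left, z up, the work surface at z = 0. Lengths are in m, angles in rad, forces in N, time in s.
With the tool pointing down it reaches from about 0.25 to 0.775 m from the base axis. Payload 4 kg.
Tool frame: the origin (TCP) lies at the centre of the arm's flange, where the gripper is bolted on; the fingertips stand 199 mm ahead of it and the grasp point (between the pads) lies 180 mm ahead of it (robot.tcp_to_tips is the z of the fingertips in the tool frame, in m); z points along the fingers, y is the line along which they close (so a half turn about z gives the same grasp; the last joint's range is limited). The gripper opens to 94 mm and grips with 3 to 60 N. Pads are 16 mm wide; open, the fingers measure 119 mm over their backs; the gripper's body (75 mm by 177 mm) begins 78 mm behind the grasp point.
Start: joints at [1.038, 0.087, 1.371, -0, 1.684, -0.103], TCP at [0.229, 0.5, 0.405] pointing down, gripper open.
Joint ranges: [-3.1, 3.1], [-0.76, 2.03], [0.27, 2.55], [-1.08, 4.22], [0.17, 2.65], [-2.57, 2.57]. Speed limits (rad/s): [2.79, 2.79, 3.14, 3.14, 3.14, 3.14].

### API

Orientations are given as [roll, pitch, yaw] about the fixed x, y, z axes, in that order (R = Rz(yaw) Ry(pitch) Rx(roll)).
In Python, from bench import robot gives the robot as it stands.
- The arm moves only by the tool play_rows, never from a script. Its arguments are lists of equal length, an entry for each row: "translation": the shift along the tool's x, y, z scaled (see below), a list of three; "twist": the turn, a rotation vector about the tool's x, y, z scaled (see below), a list of three; "gripper": the opening, from -1 (shut) to 1 (fully open). A call has 1 to 8 rows; each row shifts and turns the commanded pose from where the row before left it, along the tool's axes as they then stand; what a row does not reach is not made up. The controller multiplies each number of a shift by 0.04 m and each number of a turn by 0.1 rad. A row lasts 1/10 s, in which the tool goes at most 50 mm and 8.59 degrees, less where a joint would pass 70% of its speed; a pose out of reach is approached as far as the arm can. A call with a number of a shift or a turn outside -1 to 1 is refused whole. A call with a gripper value outside its range is refused whole. The fingers move at their own pace and stop on an object; the grip force is fixed at half the most. Time passes only in rows, so rows that do not move let the fingers close. It gives the time, the measured TCP pose, the force, the opening and the grip force at its end, in the units of the state.
- robot.get_obs(): the state, without advancing time (a new reading comes with each control period).
- robot.snapshot(name): name is "side" or "top"; returns the picture (420x560x3 uint8, red, green, blue); there is no depth.
- robot.camera_model(name): a dict with "camera_matrix" (3x3 intrinsics, pixels), "k1" (the pictures are not rectified: a ray, as slopes to the right and down, at radius r is drawn at 1 + k1 r^2 times it, then the intrinsics apply), "rvec" (rotation vector, rad) and "tvec" (3), from world to camera coordinates, as OpenCV has them. Camera axes: x right, y down, z forward; pixel columns grow to the right and rows downward; lengths in m; the calibration is good to about 2 mm. A picture is of the moment at which its call begins. camera_model takes no time and is no camera call.
- robot.close_job(): hands the job in; it is judged then, once.
Trained networks look in the newest picture that a camera, given by its name, has taken for a name from the list of things; names that differ only in an ending like _2 or _b are one class to them, and where a whole thing is asked for, a point or a joint stands for the part that bears it (a point fixed in the world has none). Each returns a list of dicts, best first, with "score" (0 to 1); they miss things now and then, are a little off and sometimes report something else, mostly with a low value. They report only what shows in the picture. A call takes as long as a camera call. They do not tell look-alikes from the thing itself.
- robot.recognise(name, camera): "centre" ([x, y, z] in m, in world coordinates, good to about 4 mm: the middle of the surface that is visible of it).
- robot.spot_point(name, camera): "centre" ([x, y, z] in m, in world coordinates, good to about 4 mm: a listed point, or the origin of a listed thing).
The state is a dict: "time": time; "joint_positions": joint angles; "qvel": joint speeds; "joint_torque": joint torques, N m; "tool_pos": TCP position; "ee_rot": TCP orientation; "wrist_force": force on the tool from outside, world axes, zero at the start; "wrist_torque": the same for the moment, N m; "width": finger opening in m; "finger_force": force on a finger pad.
Only numpy, scipy, OpenCV 4.12 (cv2) and the standard library are available. Lean on these libraries where they do the work, as an engineer would, in place of code of your own. Each camera call takes 0.05 s, during which the arm holds its last target. There are 200 camera calls.

### The job

Change over the squeegee dryer: pull its slanting front door all the way down, take out the dry squeegees (amber blades) and lay them flat, side by side, on the floor of the white tray, then put each wet squeegee (green blades) from the table into a pocket of its own in the dryer, lying flat on the pocket's floor. When all are in place, push the door back up until it is fully shut, without slamming it, and leave the other things on the table where they are.

Things in the scene. Friction and masses are not known exactly. Their poses are not given: they have to be found in the camera images.
- door (a joint): angle of the dryer's slanting front door, a blue frame with a clear window, 400 mm wide, 208 mm from hinge to free edge, hinged along its lower edge. 0 = fully shut (it leans back over the pockets, rising at 40 degrees), 2.44 = fully down, level, in front of the dryer. Stiff hinge: it stays where left; 2 to 6 N at the handle moves it. May start ajar
- door_hinge (a point): middle of the door's hinge line, 55 mm above the table; its axes turn with the door. With the dryer's y axis along the hinge line, the handle travels on a circle of 255 mm radius about it
- door_handle (a point): middle of the door's handle, a round steel bar 12 mm thick and 130 mm long, parallel to the hinge line, carried 46 mm beyond the door's free edge (free all round between its two end arms). 223 mm above the table when the door is shut, 310 mm at the highest, 50 mm when it is down
- dryer: fixed grey squeegee dryer, blue fan housing (130 mm high) at its back, 400 mm wide (y), 240 deep (x); origin at table level. x points from its front (hinge) to its back; the door comes down towards -x. Side walls rise from 43 mm (front) to 176 mm (back). From the pockets' centres: back wall (176 high) 82 mm behind, front wall (51 high) 70 mm before, side walls 73 mm beyond the outer ones
- pocket1 (a point): pocket 1 of the four side by side in the dryer (78 mm apart along its y): middle of its floor, 20 mm above the table; axes as the dryer's. A flat-bottomed pocket 114 mm long (dryer x) and 54 mm across (dryer y), bounded by grey ribs 12 mm high; between pockets the ribs are 24 mm wide and leave a 54 mm long gap at the pocket's middle for fingers
- pocket2 (a point): pocket 2 of the four side by side in the dryer (78 mm apart along its y): middle of its floor, 20 mm above the table; axes as the dryer's. A flat-bottomed pocket 114 mm long (dryer x) and 54 mm across (dryer y), bounded by grey ribs 12 mm high; between pockets the ribs are 24 mm wide and leave a 54 mm long gap at the pocket's middle for fingers
- pocket3 (a point): pocket 3 of the four side by side in the dryer (78 mm apart along its y): middle of its floor, 20 mm above the table; axes as the dryer's. A flat-bottomed pocket 114 mm long (dryer x) and 54 mm across (dryer y), bounded by grey ribs 12 mm high; between pockets the ribs are 24 mm wide and leave a 54 mm long gap at the pocket's middle for fingers
- pocket4 (a point): pocket 4 of the four side by side in the dryer (78 mm apart along its y): middle of its floor, 20 mm above the table; axes as the dryer's. A flat-bottomed pocket 114 mm long (dryer x) and 54 mm across (dryer y), bounded by grey ribs 12 mm high; between pockets the ribs are 24 mm wide and leave a 54 mm long gap at the pocket's middle for fingers
- wet1_mid (a point): centre of a wet squeegee, lying flat: wooden grip with green ink on it and a green blade, 100 mm long (x), 46 mm from the back of the grip to the blade's edge (y), 24 mm thick (z; the blade 10 mm thick at mid-height), 150 g. Either flat face may be up. May be absent
- wet2_mid (a point): centre of a wet squeegee, lying flat: wooden grip with green ink on it and a green blade, 100 mm long (x), 46 mm from the back of the grip to the blade's edge (y), 24 mm thick (z; the blade 10 mm thick at mid-height), 150 g. Either flat face may be up. May be absent
- wet3_mid (a point): centre of a wet squeegee, lying flat: wooden grip with green ink on it and a green blade, 100 mm long (x), 46 mm from the back of the grip to the blade's edge (y), 24 mm thick (z; the blade 10 mm thick at mid-height), 150 g. Either flat face may be up. May be absent
- wet4_mid (a point): centre of a wet squeegee, lying flat: wooden grip with green ink on it and a green blade, 100 mm long (x), 46 mm from the back of the grip to the blade's edge (y), 24 mm thick (z; the blade 10 mm thick at mid-height), 150 g. Either flat face may be up. May be absent
- dry1_mid (a point): centre of a dry squeegee, same shape and size (100 x 46 x 24 mm) but with a clean wooden grip and an amber blade; at first it lies flat in one of the dryer's pockets, its length along the dryer's x. May be absent
- dry2_mid (a point): centre of a dry squeegee, same shape and size (100 x 46 x 24 mm) but with a clean wooden grip and an amber blade; at first it lies flat in one of the dryer's pockets, its length along the dryer's x. May be absent
- dry3_mid (a point): centre of a dry squeegee, same shape and size (100 x 46 x 24 mm) but with a clean wooden grip and an amber blade; at first it lies flat in one of the dryer's pockets, its length along the dryer's x. May be absent
- dry4_mid (a point): centre of a dry squeegee, same shape and size (100 x 46 x 24 mm) but with a clean wooden grip and an amber blade; at first it lies flat in one of the dryer's pockets, its length along the dryer's x. May be absent
- tray_in (a point): middle of the inner floor (5 mm above the table) of the white storage tray, fixed, 150 mm (x) by 170 mm (y) outside, walls 5 mm thick and 25 mm high; its axes are the tray's
- ink_tub: open square green ink tub, 100 x 100 x 100 mm; leave it alone. Origin at the middle of its underside
- tub_lid: green lid of the tub with ink on it, 105 x 105 x 10 mm; leave it alone. Origin at the middle of its underside
- tape_roll: roll of tape standing on its flat side, 90 mm across, 45 mm high; leave it alone. Origin at the middle of its underside
- jar_red: red ink jar, 54 mm across, 75 mm high; leave it alone. Origin at the middle of its underside
- jar_blue: blue ink jar, 54 mm across, 75 mm high; leave it alone. Origin at the middle of its underside
- ink_knife: ink knife (spatula), 200 mm long, its length along its x; leave it alone. Origin at the middle of its underside
There are look-alikes about, which are no part of the job. What is shaped like the part that bears wet4_mid but black is not meant.

How it is judged:
On the way, in this order (a step that is already met when the one before it is completed fails the run):
1. the dryer's door is fully down (value of joint door above 2.3 rad), for 0.2 s.
2. with the door down, every dry squeegee lies flat in the tray and every wet one lies flat in a pocket of its own, let go (value of joint door above 2.2 rad and (horizontal distance between wet1_mid and pocket1 below 0.013 m or horizontal distance between wet1_mid and pocket2 below 0.013 m or horizontal distance between wet1_mid and pocket3 below 0.013 m or horizontal distance between wet1_mid and pocket4 below 0.013 m) and z of each of wet1_mid, wet2_mid, wet3_mid, wet4_mid in the frame of pocket1 below 0.017 m and (horizontal distance between wet2_mid and pocket1 below 0.013 m or horizontal distance between wet2_mid and pocket2 below 0.013 m or horizontal distance between wet2_mid and pocket3 below 0.013 m or horizontal distance between wet2_mid and pocket4 below 0.013 m) and (horizontal distance between wet3_mid and pocket1 below 0.013 m or horizontal distance between wet3_mid and pocket2 below 0.013 m or horizontal distance between wet3_mid and pocket3 below 0.013 m or horizontal distance between wet3_mid and pocket4 below 0.013 m) and (horizontal distance between wet4_mid and pocket1 below 0.013 m or horizontal distance between wet4_mid and pocket2 below 0.013 m or horizontal distance between wet4_mid and pocket3 below 0.013 m or horizontal distance between wet4_mid and pocket4 below 0.013 m) and x of dry1_mid in the frame of tray_in between -0.055 and 0.055 m and y of dry1_mid in the frame of tray_in between -0.065 and 0.065 m and z of each of dry1_mid, dry2_mid, dry3_mid, dry4_mid in the frame of tray_in below 0.018 m and x of dry2_mid in the frame of tray_in between -0.055 and 0.055 m and y of dry2_mid in the frame of tray_in between -0.065 and 0.065 m and x of dry3_mid in the frame of tray_in between -0.055 and 0.055 m and y of dry3_mid in the frame of tray_in between -0.065 and 0.065 m and x of dry4_mid in the frame of tray_in between -0.055 and 0.055 m and y of dry4_mid in the frame of tray_in between -0.065 and 0.065 m and contact force between each of wet1, wet2, wet3, wet4, dry1, dry2, dry3, dry4 and the fingers below 0.5 N and linear speed of each of wet1, wet2, wet3, wet4, dry1, dry2, dry3, dry4 below 0.03 m/s), for 0.2 s.
At the end, for the whole second after the job is handed in: door shut within 0.06 rad; each wet squeegee flat in its own pocket (centre within 13 mm of the pocket's, under 17 mm above its floor); each dry one flat in the tray (centre within 55 mm in x, 65 mm in y of its middle, under 18 mm above its floor); all at rest (value of joint door below 0.06 rad and (horizontal distance between wet1_mid and pocket1 below 0.013 m or horizontal distance between wet1_mid and pocket2 below 0.013 m or horizontal distance between wet1_mid and pocket3 below 0.013 m or horizontal distance between wet1_mid and pocket4 below 0.013 m) and z of each of wet1_mid, wet2_mid, wet3_mid, wet4_mid in the frame of pocket1 below 0.017 m and (horizontal distance between wet2_mid and pocket1 below 0.013 m or horizontal distance between wet2_mid and pocket2 below 0.013 m or horizontal distance between wet2_mid and pocket3 below 0.013 m or horizontal distance between wet2_mid and pocket4 below 0.013 m) and (horizontal distance between wet3_mid and pocket1 below 0.013 m or horizontal distance between wet3_mid and pocket2 below 0.013 m or horizontal distance between wet3_mid and pocket3 below 0.013 m or horizontal distance between wet3_mid and pocket4 below 0.013 m) and (horizontal distance between wet4_mid and pocket1 below 0.013 m or horizontal distance between wet4_mid and pocket2 below 0.013 m or horizontal distance between wet4_mid and pocket3 below 0.013 m or horizontal distance between wet4_mid and pocket4 below 0.013 m) and x of dry1_mid in the frame of tray_in between -0.055 and 0.055 m and y of dry1_mid in the frame of tray_in between -0.065 and 0.065 m and z of each of dry1_mid, dry2_mid, dry3_mid, dry4_mid in the frame of tray_in below 0.018 m and x of dry2_mid in the frame of tray_in between -0.055 and 0.055 m and y of dry2_mid in the frame of tray_in between -0.065 and 0.065 m and x of dry3_mid in the frame of tray_in between -0.055 and 0.055 m and y of dry3_mid in the frame of tray_in between -0.065 and 0.065 m and x of dry4_mid in the frame of tray_in between -0.055 and 0.055 m and y of dry4_mid in the frame of tray_in between -0.065 and 0.065 m and linear speed of each of wet1, wet2, wet3, wet4, dry1, dry2, dry3, dry4 below 0.03 m/s); the robot touches nothing.
It fails at once if the door is slammed shut (faster than 2.5 rad/s) (velocity of joint door below -2.5 rad/s).
It fails at once if a bystander (tub, lid, tape, jar or ink knife) is moved more than 60 mm (distance of any of ink_tub, tub_lid, tape_roll, jar_red, jar_blue, ink_knife from where it was at the start of the episode above 0.06 m).
It fails at once if a jar or the tub is tipped over (angle between any of ink_tub, jar_red, jar_blue's own z axis and vertical above 0.8 rad).
Of wet1, wet2, wet3, wet4 only 2 to 3 are there at a start; the rules pass over those that are not, and their reading is None.
Of dry1, dry2, dry3, dry4 only 2 to 2 are there at a start; the rules pass over those that are not, and their reading is None.
At some moment in a run one of wet1, wet2, wet3, wet4 may be knocked a few centimetres aside while the robot is not near it.
Once in a run the grip may slacken for a moment while it holds something.
It also fails if it takes over 210 s, if anything falls off the work surface, if the arm or the gripper's body presses on something with over 40 N, if the wrist force passes 120 N, or if a joint passes its speed limit or range.

## Working session

There is one attempt and no reset: what is moved stays moved. The work goes in short steps, Python scripts to look and compute and a tool call to move; the robot and the scene stay as the last step left them, time stands still between calls to the robot, and variables do not carry over. Pictures are saved under pics/ and viewed, at most 14 in all, crops included, and the job is handed in when it is done.

Besides the shell and the picture viewer there is one more tool, called after "Request:" as name(argument=value, ...) on one line, values as JSON. play_rows: Moves the arm, as the interface text tells. Its arguments: {"type":"object","properties":{"translation":{"type":"array","items":{"type":"array","items":{"type":"number","minimum":-1,"maximum":1}}},"twist":{"type":"array","items":{"type":"array","items":{"type":"number","minimum":-1,"maximum":1}}},"gripper":{"type":"array","items":{"type":"number"}}},"required":["translation","twist","gripper"]}

```bash
ls; mkdir -p pics; python3 - <<'E'
from bench import robot
import cv2
o=robot.get_obs(); print({k:(v if not hasattr(v,'round') else v) for k,v in o.items()})
for n in ("top","side"):
    cv2.imwrite(f"pics/{n}0.png",robot.snapshot(n)[:,:,::-1]); print(robot.camera_model(n))
    for t in ("door_hinge","door_handle","dryer","pocket1","pocket2","pocket3","pocket4","wet1_mid","dry1_mid","tray_in","ink_tub","tub_lid","tape_roll","jar_red","jar_blue","ink_knife"):
        print(n,t,[([round(float(c),3) for c in d["centre"]],round(d["score"],2)) for d in robot.spot_point(t,n)][:6])
E
```

```text
pics
{'time': 0.0, 'joint_positions': array([ 1.03790643e+00,  8.79570543e-02,  1.37226381e+00, -1.53853508e-05,
        1.68357998e+00, -1.03116705e-01]), 'qvel': array([ 0.00128195,  0.00101807, -0.00111088, -0.00111166,  0.0001157 ,
        0.00265058]), 'joint_torque': array([-4.22689970e-05, -3.40190077e+01, -3.02425575e+01,  7.16519728e-02,
        3.30269441e-02, -1.80573725e-04]), 'tool_pos': array([0.22912287, 0.49987921, 0.40349772]), 'ee_rot': array([-3.13939462e+00, -2.12087926e-04,  2.71181751e+00]), 'wrist_force': array([-0.15709557, -0.07055231,  0.91182583]), 'wrist_torque': array([ 0.03863059, -0.00107634, -0.00825213]), 'finger_force': 0.0, 'width': 0.09407022813760588}
{'camera_matrix': array([[380.03915286,   0.        , 281.55037753],
       [  0.        , 380.03915286, 207.47043392],
       [  0.        ,   0.        ,   1.        ]]), 'k1': -0.07531465484068249, 'rvec': array([ 2.18497124, -2.15153908,  0.08797004]), 'tvec': array([-0.12859978,  0.50928768,  1.41571896])}
top door_hinge [([0.495, 0.172, 0.058], 0.6), ([0.773, -0.155, 0.002], 0.48), ([0.355, -0.
[... 1824 characters left out ...]
57)]
side wet1_mid [([0.455, -0.38, 0.013], 0.94)]
side dry1_mid [([0.621, 0.24, 0.031], 0.52), ([0.453, -0.379, 0.01], 0.31)]
side tray_in [([0.506, 0.345, 0.249], 0.64), ([0.607, -0.182, 0.005], 0.55), ([0.452, -0.381, 0.011], 0.36)]
side ink_tub [([0.777, -0.151, 0.001], 0.62), ([0.51, 0.345, 0.251], 0.25)]
side tub_lid [([0.734, -0.356, 0.0], 0.66), ([0.604, -0.181, 0.006], 0.18)]
side tape_roll [([0.501, 0.265, -0.002], 0.28), ([0.497, 0.176, 0.056], 0.27)]
side jar_red [([0.338, -0.202, 0.004], 0.83), ([0.385, 0.26, 0.023], 0.32)]
side jar_blue [([0.354, -0.121, 0.003], 0.91), ([0.506, 0.343, 0.249], 0.18)]
side ink_knife [([0.337, -0.202, 0.003], 0.61), ([0.308, -0.34, -0.003], 0.57)]
```

View pics/top0.png

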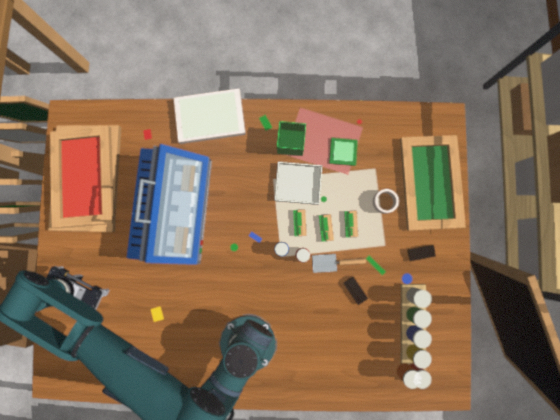

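View pics/side0.png

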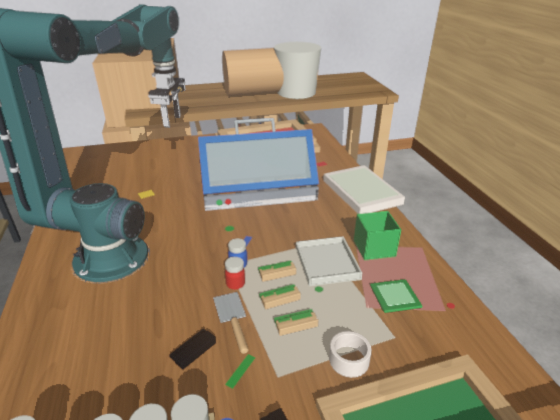

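```bash
cat > h.py <<'E'
import numpy as np, json
from scipy.spatial.transform import Rotation as Ro, Slerp
from bench import robot
G=0.18
def R(yaw,tilt=0.):  # tool down, then tilted about its own y
    return Ro.from_euler('xyz',[np.pi,0,yaw])*Ro.from_rotvec([0,tilt,0])
def tcp(g,r): return np.array(g)-G*r.as_matrix()[:,2]
def pose():
    o=robot.get_obs(); return o['tool_pos'],Ro.from_euler('xyz',o['ee_rot'])
def plan(wps,start=None):
    """wps: (grasp point, Rotation, gripper, rows or None)"""
    p,r=start or pose(); T,W,Gr=[],[],[]
    for g,rt,gr,n in wps:
        pt=tcp(g,rt); ang=(r.inv()*rt).magnitude()
        n=n or max(1,int(np.ceil(max(np.linalg.norm(pt-p)/.037,ang/.098))))
        p0=p.copy(); s=Slerp([0,1],Ro.concatenate([r,rt]))
        for k in range(1,n+1):
            t=np.round(r.inv().apply(p0+(pt-p0)*k/n-p)/.04,2); w=np.round((r.inv()*s(k/n)).as_rotvec()/.1,2)
            assert abs(t).max()<=1 and abs(w).max()<=1,(t,w)
            p=p+r.apply(t*.04); r=r*Ro.from_rotvec(w*.1)
            T.append((t+0.).tolist());W.append((w+0.).tolist());Gr.append(gr)
    for i in range(0,len(T),8):
        print(json.dumps(dict(translation=T[i:i+8],twist=W[i:i+8],gripper=Gr[i:i+8])))
    return p,r
E
python3 - <<'E'
from h import *
r=R(3.06)
plan([([.509,.342,.300],r,1,None),([.509,.342,.249],r,1,3),([.509,.342,.249],r,-1,3)])
for n in("top","side"):
    for d in robot.recognise("wet1_mid",n): print(n,np.round(d["centre"],3),round(d["score"],2))
E
```

```text
{"translation": [[-0.89, -0.08, -0.21], [-0.89, -0.1, -0.21], [-0.88, -0.15, -0.21], [-0.87, -0.17, -0.21], [-0.87, -0.22, -0.21], [-0.86, -0.24, -0.21], [-0.85, -0.28, -0.2], [-0.83, -0.31, -0.21]], "twist": [[0.0, 0.0, -0.39], [0.0, 0.0, -0.38], [0.0, 0.0, -0.39], [0.0, 0.0, -0.39], [0.0, 0.0, -0.38], [0.0, 0.0, -0.39], [0.0, 0.0, -0.39], [0.0, 0.0, -0.39]], "gripper": [1, 1, 1, 1, 1, 1, 1, 1]}
{"translation": [[-0.83, -0.34, -0.21], [0.0, 0.0, 0.42], [0.0, 0.0, 0.43], [0.0, 0.0, 0.42], [0.0, 0.0, 0.0], [0.0, 0.0, 0.0], [0.0, 0.0, 0.0]], "twist": [[0.0, 0.0, -0.38], [0.0, 0.0, 0.0], [0.0, 0.0, 0.0], [0.0, 0.0, 0.0], [0.0, 0.0, 0.0], [0.0, 0.0, 0.0], [0.0, 0.0, 0.0]], "gripper": [1, 1, 1, 1, -1, -1, -1]}
top [ 0.454 -0.387  0.026] 0.85
top [ 0.541 -0.513  0.044] 0.71
```

Request:
play_rows(translation=[[-0.89, -0.08, -0.21], [-0.89, -0.1, -0.21], [-0.88, -0.15, -0.21], [-0.87, -0.17, -0.21], [-0.87, -0.22, -0.21], [-0.86, -0.24, -0.21], [-0.85, -0.28, -0.2], [-0.83, -0.31, -0.21]], twist=[[0, 0, -0.39], [0, 0, -0.38], [0, 0, -0.39], [0, 0, -0.39], [0, 0, -0.38], [0, 0, -0.39], [0, 0, -0.39], [0, 0, -0.39]], gripper=[1, 1, 1, 1, 1, 1, 1, 1])

```text
time: 2.6
tool_pos: [0.479, 0.3586, 0.4718]
ee_rot: [3.141, 0.0, 3.023]
wrist_force: [0.9, -0.4, 0.4]
width: 0.0941
finger_force: 0.0
```

Request:
play_rows(translation=[[-0.83, -0.34, -0.21], [0, 0, 0], [0.0, 0.0, 0.42], [0.0, 0.0, 0.43], [0.0, 0.0, 0.42], [0, 0, 0]], twist=[[0, 0, -0.38], [0, 0, 0], [0, 0, 0], [0, 0, 0], [0, 0, 0], [0, 0, 0]], gripper=[1, 1, 1, 1, 1, 1])

```text
time: 3.2
tool_pos: [0.5083, 0.3424, 0.4257]
ee_rot: [-3.139, -0.005, 3.06]
wrist_force: [0.4, -0.3, 0.1]
width: 0.0941
finger_force: 0.0
```

Request:
play_rows(translation=[[0, 0, 0], [0, 0, 0], [0, 0, 0], [0, 0, 0], [0, 0, 0], [0, 0, 0]], twist=[[0, 0, 0], [0, 0, 0], [0, 0, 0], [0, 0, 0], [0, 0, 0], [0, 0, 0]], gripper=[-1, -1, -1, -1, -1, -1])

```text
time: 3.8
tool_pos: [0.5092, 0.342, 0.4294]
ee_rot: [3.141, 0.0, 3.06]
wrist_force: [0.4, 0.2, -0.9]
width: 0.0496
finger_force: 0.0
```

Request:
play_rows(translation=[[0, 0, 0], [0, 0, 0], [0, 0, 0], [0, 0, 0], [0, 0, 0], [0, 0, 0], [0, 0, 0]], twist=[[0, 0, 0], [0, 0, 0], [0, 0, 0], [0, 0, 0], [0, 0, 0], [0, 0, 0], [0, 0, 0]], gripper=[-1, -1, -1, -1, -1, -1, -1])

```text
time: 4.5
tool_pos: [0.5092, 0.3416, 0.4288]
ee_rot: [-3.14, -0.001, 3.059]
wrist_force: [0.2, -2.4, -1.2]
width: 0.0109
finger_force: 30.0
```

```bash
cat > arc.py <<'E'
from h import *
ex=np.array([.081,.997,0]); ex/=np.linalg.norm(ex)
H=np.array([.4957,.1747,.055])
def arc(a1,n,gr,start=None):
    p,r=start or pose(); g=p+G*r.as_matrix()[:,2]; d=g-H
    a0=np.arctan2(d[2],d@ex); rad=np.hypot(d[2],d@ex); lat=d-ex*(d@ex); lat[2]=0
    print("angle",a0,"radius",rad)
    r=R(3.06)
    return plan([(H+lat+(rad+(.255-rad)*min(1,k/n))*(ex*np.cos(a)+np.array([0,0,np.sin(a)])),r,gr,1) for k,a in ((k,a0+(a1-a0)*k/n) for k in range(1,n+1))],start)
E
python3 - <<'E'
from arc import *
print(robot.get_obs()['width'],robot.get_obs()['finger_force'])
arc(1.75,10,-1)
E
```

```text
0.01088214562078117 30.000791251659393
angle 0.8588154434619846 radius 0.25599306367922076
{"translation": [[0.0, -0.46, -0.35], [0.0, -0.47, -0.31], [0.0, -0.51, -0.26], [0.0, -0.52, -0.22], [0.0, -0.55, -0.18], [0.0, -0.55, -0.12], [0.0, -0.57, -0.07], [0.0, -0.56, -0.02]], "twist": [[-0.01, -0.01, -0.01], [0.0, 0.0, 0.0], [0.0, 0.0, 0.0], [0.0, 0.0, 0.0], [0.0, 0.0, 0.0], [0.0, 0.0, 0.0], [0.0, 0.0, 0.0], [0.0, 0.0, 0.0]], "gripper": [-1, -1, -1, -1, -1, -1, -1, -1]}
{"translation": [[0.0, -0.57, 0.03], [0.0, -0.56, 0.07]], "twist": [[0.0, 0.0, 0.0], [0.0, 0.0, 0.0]], "gripper": [-1, -1]}
```

Held on the bar, radius agrees. Pull.

Request:
play_rows(translation=[[0.0, -0.46, -0.35], [0.0, -0.47, -0.31], [0.0, -0.51, -0.26], [0.0, -0.52, -0.22], [0.0, -0.55, -0.18], [0.0, -0.55, -0.12], [0.0, -0.57, -0.07], [0.0, -0.56, -0.02]], twist=[[0, 0, 0], [0, 0, 0], [0, 0, 0], [0, 0, 0], [0, 0, 0], [0, 0, 0], [0, 0, 0], [0, 0, 0]], gripper=[-1, -1, -1, -1, -1, -1, -1, -1])

```text
time: 5.3
tool_pos: [0.4946, 0.1751, 0.4943]
ee_rot: [3.135, 0.007, 3.062]
wrist_force: [0.7, 5.0, 1.7]
width: 0.0111
finger_force: 30.0
```

Request:
play_rows(translation=[[0.0, -0.57, 0.03], [0.0, -0.56, 0.07], [0, 0, 0]], twist=[[0, 0, 0], [0, 0, 0], [0, 0, 0]], gripper=[-1, -1, -1])

```text
time: 5.6
tool_pos: [0.4911, 0.1276, 0.4891]
ee_rot: [-3.141, 0.005, 3.056]
wrist_force: [-0.3, -3.5, 6.3]
width: 0.0113
finger_force: 30.0
```

```bash
python3 - <<'E'
from arc import *
arc(3.162,16,-1)
E
```

```text
angle 1.7553720079494868 radius 0.25851769890242443
{"translation": [[-0.03, -0.56, 0.13], [0.0, -0.53, 0.19], [0.0, -0.52, 0.22], [0.0, -0.5, 0.28], [0.0, -0.47, 0.31], [0.0, -0.44, 0.36], [0.0, -0.41, 0.39], [0.0, -0.37, 0.42]], "twist": [[-0.01, 0.05, -0.04], [0.0, 0.0, 0.0], [0.0, 0.0, 0.0], [0.0, 0.0, 0.0], [0.0, 0.0, 0.0], [0.0, 0.0, 0.0], [0.0, 0.0, 0.0], [0.0, 0.0, 0.0]], "gripper": [-1, -1, -1, -1, -1, -1, -1, -1]}
{"translation": [[0.0, -0.33, 0.46], [0.0, -0.29, 0.48], [0.0, -0.25, 0.51], [0.0, -0.2, 0.52], [0.0, -0.15, 0.54], [0.0, -0.11, 0.55], [0.0, -0.05, 0.56], [0.0, -0.01, 0.56]], "twist": [[0.0, 0.0, 0.0], [0.0, 0.0, 0.0], [0.0, 0.0, 0.0], [0.0, 0.0, 0.0], [0.0, 0.0, 0.0], [0.0, 0.0, 0.0], [0.0, 0.0, 0.0], [0.0, 0.0, 0.0]], "gripper": [-1, -1, -1, -1, -1, -1, -1, -1]}
```

Request:
play_rows(translation=[[0, -0.56, 0.13], [0.0, -0.53, 0.19], [0.0, -0.52, 0.22], [0.0, -0.5, 0.28], [0.0, -0.47, 0.31], [0.0, -0.44, 0.36], [0.0, -0.41, 0.39], [0.0, -0.37, 0.42]], twist=[[0, 0, 0], [0, 0, 0], [0, 0, 0], [0, 0, 0], [0, 0, 0], [0, 0, 0], [0, 0, 0], [0, 0, 0]], gripper=[-1, -1, -1, -1, -1, -1, -1, -1])

```text
time: 6.4
tool_pos: [0.4793, -0.0225, 0.3961]
ee_rot: [-3.141, 0.005, 3.059]
wrist_force: [2.1, -0.2, 3.3]
width: 0.011
finger_force: 30.0
```

Request:
play_rows(translation=[[0.0, -0.33, 0.46], [0.0, -0.29, 0.48], [0.0, -0.25, 0.51], [0.0, -0.2, 0.52], [0.0, -0.15, 0.54], [0.0, -0.11, 0.55], [0.0, -0.05, 0.56], [0.0, -0.01, 0.5]], twist=[[0, 0, 0], [0, 0, 0], [0, 0, 0], [0, 0, 0], [0, 0, 0], [0, 0, 0], [0, 0, 0], [0, 0, 0]], gripper=[-1, -1, -1, -1, -1, -1, -1, -1])

```text
time: 7.2
tool_pos: [0.4752, -0.0796, 0.2302]
ee_rot: [-3.134, 0.003, 3.059]
wrist_force: [0.1, -8.7, 1.7]
width: 0.011
finger_force: 30.0
```

Request:
play_rows(translation=[[0, 0, 0], [0, 0, 0], [0, 0, 0]], twist=[[0, 0, 0], [0, 0, 0], [0, 0, 0]], gripper=[-1, -1, -1])

```text
time: 7.5
tool_pos: [0.4753, -0.0795, 0.2296]
ee_rot: [-3.133, 0.003, 3.059]
wrist_force: [2.5, -10.7, -4.2]
width: 0.0111
finger_force: 30.0
```

```bash
python3 - <<'E'
from arc import *
arc(3.2,1,-1)
E
```

```text
angle -3.1206309710773708 radius 0.2565825421542223
{"translation": [[-0.01, 0.01, 0.24]], "twist": [[-0.08, 0.03, -0.01]], "gripper": [-1]}
```

Request:
play_rows(translation=[[0, 0, 0], [0, 0, 0], [0, 0, 0], [0, 0, 0], [0, 0, -0.5], [0, 0, -1], [0, 0, -1], [0, 0, -1]], twist=[[0, 0, 0], [0, 0, 0], [0, 0, 0], [0, 0, 0], [0, 0, 0], [0, 0, 0], [0, 0, 0], [0, 0, 0]], gripper=[-0.3, -0.3, -0.3, -0.3, -0.3, -0.3, 0.4, 0.4])

```text
time: 8.3
tool_pos: [0.4745, -0.0766, 0.3709]
ee_rot: [3.141, -0.001, 3.06]
wrist_force: [1.6, -0.0, 0.2]
width: 0.0455
finger_force: 0.0
```

```bash
python3 - <<'E'
from h import *
import cv2
for n in ("top","side"):
    im=robot.snapshot(n); cv2.imwrite(f"pics/{n}1.png",im[:,:,::-1])
    for t in ("pocket1","wet1_mid","dry1_mid","tray_in","door_handle"):
        print(n,t,[([round(float(c),3) for c in d["centre"]],round(d["score"],2)) for d in robot.spot_point(t,n)][:6])
a=cv2.imread("pics/top1.png")[130:270,120:400]; b=cv2.imread("pics/side1.png")[110:350,170:420]
cv2.imwrite("pics/c1.png",cv2.resize(a,None,fx=2.8,fy=2.8,interpolation=cv2.INTER_CUBIC)); cv2.imwrite("pics/c2.png",cv2.resize(b,None,fx=2.5,fy=2.5,interpolation=cv2.INTER_CUBIC))
E
```

```text
top pocket1 [([0.463, 0.257, 0.018], 0.92), ([0.618, 0.242, 0.017], 0.87), ([0.536, 0.251, 0.019], 0.87), ([0.39, 0.26, 0.021], 0.79), ([0.383, 0.257, 0.032], 0.69)]
top wet1_mid [([0.455, -0.383, 0.015], 0.54), ([0.441, -0.289, 0.015], 0.23)]
top dry1_mid [([0.622, 0.239, 0.033], 0.55), ([0.355, -0.122, 0.002], 0.39)]
top tray_in [([0.607, -0.181, -0.004], 0.77), ([0.5, 0.263, 0.002], 0.5), ([0.478, -0.082, 0.054], 0.32)]
top door_handle [([0.477, -0.079, 0.055], 0.86)]
side pocket1 [([0.537, 0.247, 0.022], 0.96), ([0.621, 0.241, 0.026], 0.95), ([0.465, 0.254, 0.016], 0.73)]
side wet1_mid [([0.456, -0.38, 0.011], 0.75)]
side dry1_mid [([0.619, 0.237, 0.029], 0.67), ([0.505, 0.262, -0.001], 0.6)]
side tray_in [([0.606, -0.178, 0.003], 0.74)]
side door_handle [([0.477, -0.08, 0.058], 0.62), ([0.44, -0.289, 0.01], 0.5)]
```

View pics/c1.png

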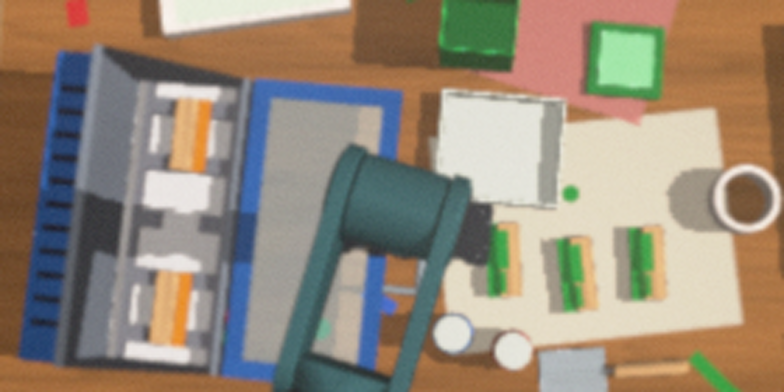

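View pics/c2.png

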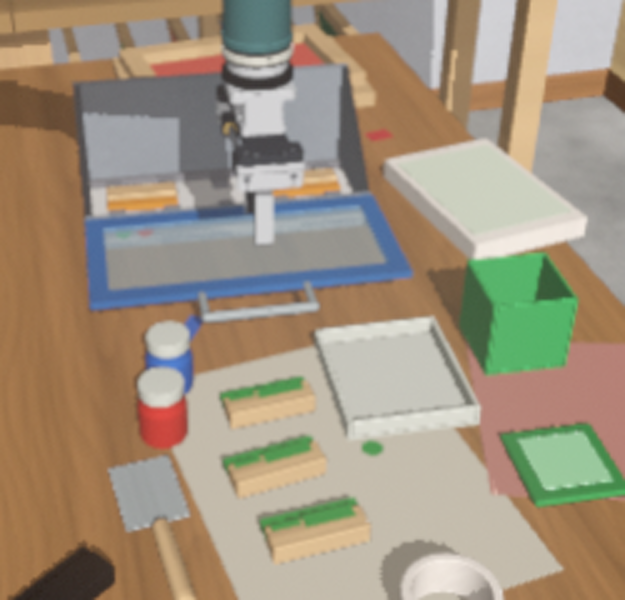

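```bash
python3 - <<'E'
from h import *
r=R(1.489,.3); D=[.620,.240]
s=plan([(D+[.16],r,.4,None),(D+[.08],r,.4,3),(D+[.044],r,.4,2)])
E
```

```text
{"translation": [[-0.17, 0.4, 0.05], [-0.14, 0.42, 0.06], [-0.1, 0.43, 0.06], [-0.06, 0.43, 0.07], [-0.03, 0.44, 0.07], [0.02, 0.44, 0.08], [0.05, 0.43, 0.08], [0.1, 0.42, 0.09]], "twist": [[-0.14, 0.14, 0.92], [-0.14, 0.13, 0.91], [-0.14, 0.14, 0.92], [-0.14, 0.14, 0.92], [-0.14, 0.14, 0.91], [-0.14, 0.13, 0.92], [-0.13, 0.14, 0.91], [-0.14, 0.14, 0.92]], "gripper": [0.4, 0.4, 0.4, 0.4, 0.4, 0.4, 0.4, 0.4]}
{"translation": [[0.13, 0.41, 0.1], [0.16, 0.4, 0.11], [0.2, 0.38, 0.11], [0.24, 0.36, 0.12], [0.26, 0.33, 0.13], [0.29, 0.31, 0.14], [0.31, 0.27, 0.15], [0.34, 0.25, 0.15]], "twist": [[-0.14, 0.14, 0.92], [-0.14, 0.13, 0.91], [-0.14, 0.14, 0.92], [-0.14, 0.14, 0.92], [-0.14, 0.14, 0.91], [-0.14, 0.13, 0.92], [-0.14, 0.14, 0.91], [-0.14, 0.14, 0.92]], "gripper": [0.4, 0.4, 0.4, 0.4, 0.4, 0.4, 0.4, 0.4]}
{"translation": [[0.35, 0.21, 0.17], [-0.2, 0.0, 0.64], [-0.19, 0.0, 0.63], [-0.2, 0.0, 0.64], [-0.13, 0.0, 0.43], [-0.14, 0.0, 0.43]], "twist": [[-0.14, 0.13, 0.92], [0.0, 0.0, 0.0], [0.0, 0.0, 0.0], [0.0, 0.0, 0.0], [0.0, 0.0, 0.0], [0.0, 0.0, 0.0]], "gripper": [0.4, 0.4, 0.4, 0.4, 0.4, 0.4]}
```

Request:
play_rows(translation=[[-0.17, 0.4, 0.05], [-0.14, 0.42, 0.06], [-0.1, 0.43, 0.06], [-0.06, 0.43, 0.07], [-0.03, 0.44, 0.07], [0.02, 0.44, 0.08], [0.05, 0.43, 0.08], [0.1, 0.42, 0.09]], twist=[[-0.14, 0.14, 0.92], [-0.14, 0.13, 0.91], [-0.14, 0.14, 0.92], [-0.14, 0.14, 0.92], [-0.14, 0.14, 0.91], [-0.14, 0.13, 0.92], [-0.13, 0.14, 0.91], [-0.14, 0.14, 0.92]], gripper=[0.4, 0.4, 0.4, 0.4, 0.4, 0.4, 0.4, 0.4])

```text
time: 9.7
tool_pos: [0.5414, 0.0479, 0.3519]
ee_rot: [3.079, -0.141, 2.326]
wrist_force: [-0.3, -0.7, -0.4]
width: 0.0658
finger_force: 0.0
```

Request:
play_rows(translation=[[0.13, 0.41, 0.1], [0.16, 0.4, 0.11], [0.2, 0.38, 0.11], [0.24, 0.36, 0.12], [0.26, 0.33, 0.13], [0.29, 0.31, 0.14], [0.31, 0.27, 0.15], [0.34, 0.25, 0.15]], twist=[[-0.14, 0.14, 0.92], [-0.14, 0.13, 0.91], [-0.14, 0.14, 0.92], [-0.14, 0.14, 0.92], [-0.14, 0.14, 0.91], [-0.14, 0.13, 0.92], [-0.14, 0.14, 0.91], [-0.14, 0.14, 0.92]], gripper=[0.4, 0.4, 0.4, 0.4, 0.4, 0.4, 0.4, 0.4])

```text
time: 10.5
tool_pos: [0.608, 0.1721, 0.3347]
ee_rot: [3.127, -0.286, 1.581]
wrist_force: [0.2, -0.4, 0.1]
width: 0.0657
finger_force: 0.0
```

Request:
play_rows(translation=[[0.35, 0.21, 0.17], [0, 0, 0], [0, 0, 0]], twist=[[-0.14, 0.13, 0.92], [0, 0, 0], [0, 0, 0]], gripper=[0.4, 0.4, 0.4])

```text
time: 10.8
tool_pos: [0.6158, 0.1868, 0.3324]
ee_rot: [3.14, -0.298, 1.491]
wrist_force: [-0.4, -0.3, 0.3]
width: 0.0657
finger_force: 0.0
```

```bash
python3 - <<'E'
from h import *
import cv2
p,r=pose(); print(p+G*r.as_matrix()[:,2], robot.get_obs()['joint_positions'].round(2))
b=robot.snapshot("side")[120:240,180:340,::-1]
a=robot.snapshot("top")[130:280,110:260,::-1]
cv2.imwrite("pics/c3.png",np.hstack([cv2.resize(b,(480,360),interpolation=cv2.INTER_CUBIC),cv2.resize(a,(320,360),interpolation=cv2.INTER_CUBIC)]))
r=R(1.489,.3); D=[.620,.240]
plan([(D+[.08],r,.4,3),(D+[.044],r,.4,2)])
E
```

```text
[0.62019076 0.23948699 0.16030688] [0.14 0.29 1.29 0.29 1.5  0.21]
{"translation": [[-0.19, 0.0, 0.65], [-0.2, -0.01, 0.64], [-0.19, 0.0, 0.65], [-0.13, 0.0, 0.43], [-0.14, 0.0, 0.43]], "twist": [[0.01, 0.01, 0.0], [0.0, 0.0, 0.01], [0.01, 0.01, 0.0], [0.0, 0.0, 0.0], [0.0, 0.0, 0.0]], "gripper": [0.4, 0.4, 0.4, 0.4, 0.4]}
```

View pics/c3.png

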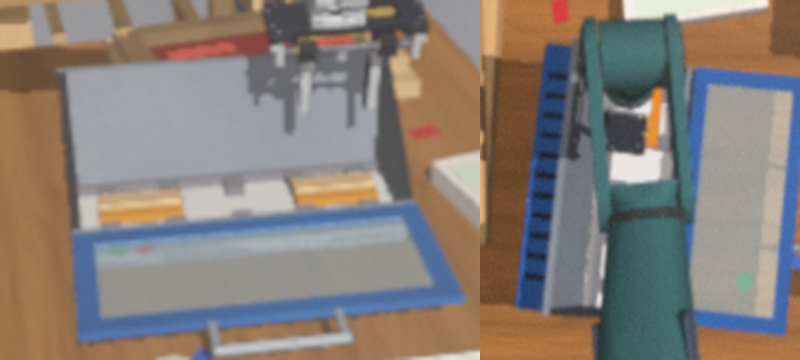

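Request:
play_rows(translation=[[-0.19, 0.0, 0.65], [-0.2, 0, 0.64], [-0.19, 0.0, 0.65], [-0.13, 0.0, 0.43], [-0.14, 0.0, 0.43], [0, 0, 0], [0, 0, 0], [0, 0, 0]], twist=[[0, 0, 0], [0, 0, 0], [0, 0, 0], [0, 0, 0], [0, 0, 0], [0, 0, 0], [0, 0, 0], [0, 0, 0]], gripper=[0.4, 0.4, 0.4, 0.4, 0.4, 0.4, -1, -1])

```text
time: 11.7
tool_pos: [0.6175, 0.1878, 0.2348]
ee_rot: [3.125, -0.312, 1.496]
wrist_force: [-14.5, -4.7, 48.3]
width: 0.0535
finger_force: 24.2
```

Request:
play_rows(translation=[[0, 0, 0], [0, 0, 0], [0, 0, 0]], twist=[[0, 0, 0], [0, 0, 0], [0, 0, 0]], gripper=[-1, -1, -1])

```text
time: 12.0
tool_pos: [0.6187, 0.1896, 0.2346]
ee_rot: [3.12, -0.316, 1.497]
wrist_force: [-14.0, 0.8, 47.1]
width: 0.0294
finger_force: 23.7
```

```bash
python3 - <<'E'
from h import *
p,r=pose(); print(p+G*r.as_matrix()[:,2], robot.get_obs()['joint_positions'].round(2))
D=[.620,.240]; r1=R(1.489,.3); r2=R(-.064,.3)
T=np.array([.6065,-.1795]); tx=np.array([.998,-.064]); ty=np.array([.064,.998])
t1=(T-.034*ty).tolist(); print(t1)
plan([(D+[.15],r1,-1,4),(t1+[.15],r2,-1,None),(t1+[.037],r2,-1,4)])
E
```

```text
[0.62670293 0.24508156 0.06356864] [0.14 0.35 1.41 0.32 1.3  0.14]
[0.6043240000000001, -0.213432]
{"translation": [[0.15, -0.01, -0.52], [0.15, -0.01, -0.53], [0.15, -0.01, -0.53], [0.15, -0.01, -0.52], [-0.6, -0.05, -0.19], [-0.6, 0.01, -0.18], [-0.6, 0.07, -0.19], [-0.58, 0.13, -0.18]], "twist": [[0.05, -0.04, 0.02], [0.05, -0.04, 0.01], [0.05, -0.04, 0.02], [0.04, -0.04, 0.02], [-0.29, 0.0, 0.93], [-0.28, 0.0, 0.92], [-0.29, 0.0, 0.93], [-0.29, 0.0, 0.93]], "gripper": [-1, -1, -1, -1, -1, -1, -1, -1]}
{"translation": [[-0.57, 0.2, -0.17], [-0.55, 0.25, -0.18], [-0.53, 0.3, -0.16], [-0.5, 0.35, -0.15], [-0.46, 0.41, -0.15], [-0.42, 0.44, -0.13], [-0.37, 0.49, -0.11], [-0.33, 0.53, -0.1]], "twist": [[-0.28, 0.0, 0.93], [-0.29, 0.0, 0.92], [-0.29, 0.0, 0.93], [-0.28, 0.0, 0.93], [-0.29, 0.0, 0.92], [-0.29, 0.0, 0.93], [-0.29, 0.0, 0.93], [-0.28, 0.0, 0.93]], "gripper": [-1, -1, -1, -1, -1, -1, -1, -1]}
{"translation": [[-0.28, 0.56, -0.09], [-0.23, 0.58, -0.07], [-0.17, 0.6, -0.06], [-0.12, 0.62, -0.03], [-0.21, 0.0, 0.67], [-0.21, 0.0, 0.68], [-0.21, 0.0, 0.67], [-0.21, 0.0, 0.68]], "twist": [[-0.29, 0.0, 0.92], [-0.29, 0.0, 0.93], [-0.28, 0.0, 0.93], [-0.29, 0.0, 0.92], [0.0, 0.0, 0.0], [0.0, 0.0, 0.0], [0.0, 0.0, 0.0], [0.0, 0.0, 0.0]], "gripper": [-1, -1, -1, -1, -1, -1, -1, -1]}
```

Request:
play_rows(translation=[[0.1, 0.0, -0.4], [0.15, 0, -0.52], [0.15, 0.0, -0.52], [0, 0, 0], [0, 0, 0], [0, 0, 0]], twist=[[0, 0, 0], [0, 0, 0], [0, 0, 0], [0, 0, 0], [0, 0, 0], [0, 0, 0]], gripper=[0.4, 0.4, 0.4, 0.4, 0.4, 0.4])

```text
time: 12.6
tool_pos: [0.6155, 0.1853, 0.2739]
ee_rot: [-3.141, -0.298, 1.488]
wrist_force: [0.2, -0.2, 0.6]
width: 0.0657
finger_force: 0.0
```

```bash
python3 - <<'E'
from h import *
import cv2
p,r=pose(); print(p+G*r.as_matrix()[:,2], robot.get_obs()['width'],robot.get_obs()['wrist_force'])
b=robot.snapshot("side")[100:220,200:340,::-1]
a=robot.snapshot("top")[130:280,110:260,::-1]
cv2.imwrite("pics/c4.png",np.hstack([cv2.resize(b,(480,411),interpolation=cv2.INTER_CUBIC),cv2.resize(a,(320,411),interpolation=cv2.INTER_CUBIC)]))
for n in("top","side"):
  for t in("dry1_mid","dryer"):
    print(n,t,[(np.round(d["centre"],3).tolist(),round(d["score"],2)) for d in robot.spot_point(t,n)], [(np.round(d["centre"],3).tolist(),round(d["score"],2)) for d in robot.recognise(t,n)])
E
```

```text
[0.61975548 0.23805525 0.10185053] 0.06572350322294057 [ 0.24669843 -0.22611593  0.60318944]
top dry1_mid [([0.311, -0.341, 0.004], 0.44)] [([0.497, 0.125, 0.053], 0.67), ([0.339, -0.197, 0.072], 0.38)]
top dryer [([0.498, 0.262, -0.001], 0.72)] [([0.494, 0.132, 0.056], 0.7)]
side dry1_mid [([0.621, 0.242, 0.029], 0.63), ([0.382, 0.256, 0.028], 0.43)] [([0.618, 0.23, 0.041], 0.54), ([0.73, -0.367, 0.009], 0.18)]
side dryer [([0.507, 0.263, -0.003], 0.78), ([0.44, -0.288, 0.012], 0.48)] [([0.48, 0.173, 0.054], 0.85)]
```

View pics/c4.png

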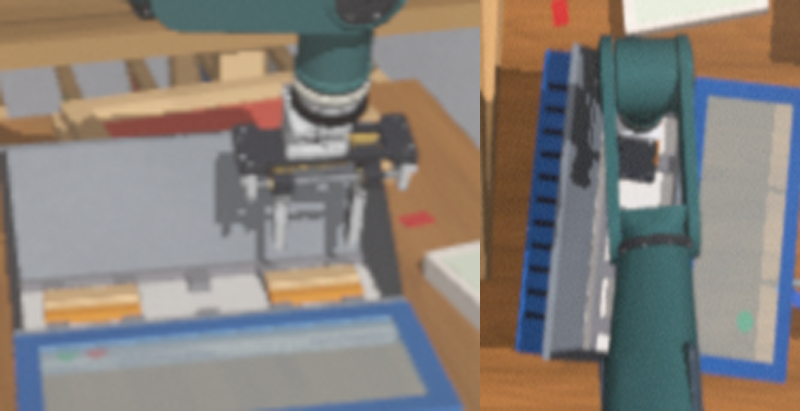

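```bash
cat >> h.py <<'E'
def RL(yaw,lean): return R(yaw)*Ro.from_rotvec([-lean,0,0])
E
python3 - <<'E'
from h import *
r=RL(3.06,.18); D=[.620,.240]
s=plan([(D+[.17],R(1.489,.3),.4,2),(D+[.17],r,.4,None),(D+[.09],r,.4,3),(D+[.047],r,.4,2)])
print(s)
E
```

```text
{"translation": [[0.26, 0.0, -0.79], [0.26, -0.01, -0.79], [0.03, 0.0, 0.0], [0.03, 0.0, 0.0], [0.03, 0.01, 0.01], [0.03, 0.01, 0.0], [0.03, 0.01, 0.0], [0.03, 0.01, 0.0]], "twist": [[0.01, 0.0, 0.0], [0.01, 0.01, 0.0], [0.06, -0.06, -0.92], [0.05, -0.05, -0.93], [0.06, -0.06, -0.92], [0.05, -0.05, -0.92], [0.06, -0.06, -0.92], [0.05, -0.05, -0.93]], "gripper": [0.4, 0.4, 0.4, 0.4, 0.4, 0.4, 0.4, 0.4]}
{"translation": [[0.03, 0.02, 0.0], [0.02, 0.02, 0.0], [0.03, 0.02, 0.0], [0.02, 0.02, 0.0], [0.01, 0.03, 0.0], [0.02, 0.03, 0.0], [0.02, 0.03, 0.0], [0.01, 0.02, 0.0]], "twist": [[0.06, -0.06, -0.92], [0.05, -0.05, -0.92], [0.06, -0.06, -0.92], [0.06, -0.05, -0.93], [0.05, -0.06, -0.92], [0.06, -0.06, -0.92], [0.05, -0.05, -0.93], [0.06, -0.06, -0.92]], "gripper": [0.4, 0.4, 0.4, 0.4, 0.4, 0.4, 0.4, 0.4]}
{"translation": [[0.01, 0.03, 0.0], [0.0, 0.03, 0.0], [0.0, 0.04, 0.0], [0.0, -0.12, 0.65], [0.0, -0.12, 0.66], [0.0, -0.12, 0.65], [0.0, -0.1, 0.53], [0.0, -0.1, 0.53]], "twist": [[0.05, -0.05, -0.92], [0.06, -0.06, -0.92], [0.05, -0.05, -0.93], [0.0, 0.0, 0.0], [0.0, 0.0, 0.0], [0.0, 0.0, 0.0], [0.0, 0.0, 0.0], [0.0, 0.0, 0.0]], "gripper": [0.4, 0.4, 0.4, 0.4, 0.4, 0.4, 0.4, 0.4]}
(array([0.61745335, 0.20769176, 0.22409651]), Rotation.from_matrix(array([[-9.96709455e-01,  7.97764324e-02,  1.43521078e-02],
                            [ 8.10569141e-02,  9.80527823e-01,  1.78871364e-01],
                            [ 1.97078226e-04,  1.79446117e-01, -9.83767784e-01]])))
```

Request:
play_rows(translation=[[0.26, 0.0, -0.79], [0.26, 0, -0.79], [0.03, 0.0, 0.0], [0.03, 0.0, 0.0], [0.03, 0.01, 0.01], [0.03, 0.01, 0.0], [0.03, 0.01, 0.0], [0.03, 0.01, 0.0]], twist=[[0, 0.0, 0.0], [0, 0, 0.0], [0.06, -0.06, -0.92], [0.05, -0.05, -0.93], [0.06, -0.06, -0.92], [0.05, -0.05, -0.92], [0.06, -0.06, -0.92], [0.05, -0.05, -0.93]], gripper=[0.4, 0.4, 0.4, 0.4, 0.4, 0.4, 0.4, 0.4])

```text
time: 13.9
tool_pos: [0.6164, 0.1944, 0.3441]
ee_rot: [3.019, -0.229, 2.064]
wrist_force: [0.2, -0.9, 0.1]
width: 0.0656
finger_force: 0.0
```

Request:
play_rows(translation=[[0.03, 0.02, 0.0], [0.02, 0.02, 0.0], [0.03, 0.02, 0.0], [0.02, 0.02, 0.0], [0.01, 0.03, 0.0], [0.02, 0.03, 0.0], [0.02, 0.03, 0.0], [0.01, 0.02, 0.0]], twist=[[0.06, -0.06, -0.92], [0.05, -0.05, -0.92], [0.06, -0.06, -0.92], [0.06, -0.05, -0.93], [0.05, -0.06, -0.92], [0.06, -0.06, -0.92], [0.05, -0.05, -0.93], [0.06, -0.06, -0.92]], gripper=[0.4, 0.4, 0.4, 0.4, 0.4, 0.4, 0.4, 0.4])

```text
time: 14.7
tool_pos: [0.6172, 0.2042, 0.3464]
ee_rot: [2.954, -0.064, 2.794]
wrist_force: [-0.4, 0.3, 0.3]
width: 0.0656
finger_force: 0.0
```

Request:
play_rows(translation=[[0.01, 0.03, 0.0], [0.0, 0.03, 0.0], [0.0, 0.04, 0.0], [0, 0, 0], [0.0, -0.12, 0.65], [0.0, -0.12, 0.66], [0.0, -0.12, 0.65], [0, 0, 0]], twist=[[0.05, -0.05, -0.92], [0.06, -0.06, -0.92], [0.05, -0.05, -0.93], [0, 0, 0], [0.0, 0.0, 0.0], [0.0, 0.0, 0.0], [0.0, 0.0, 0.0], [0.0, 0.0, 0.0]], gripper=[0.4, 0.4, 0.4, 0.4, 0.4, 0.4, 0.4, 0.4])

```text
time: 15.5
tool_pos: [0.6166, 0.2074, 0.2622]
ee_rot: [2.965, -0.008, 3.058]
wrist_force: [-0.4, 0.1, -0.4]
width: 0.0661
finger_force: 0.0
```

```bash
python3 - <<'E'
from h import *
p,r=pose(); print(p+G*r.as_matrix()[:,2], robot.get_obs()['wrist_force'], robot.get_obs()['joint_positions'].round(2))
for n in("top","side"): print([(np.round(d["centre"],3).tolist(),round(d["score"],2)) for d in robot.spot_point("dry1_mid",n)])
r=RL(3.06,.18); D=[.620,.240]
plan([(D+[.047],r,.4,3)])
E
```

```text
[0.61786093 0.2389746  0.08496215] [-0.43917295  0.12549313 -0.44853737] [ 0.2   0.35  1.34  0.17  1.41 -1.31]
[([0.311, -0.341, 0.004], 0.44)]
[([0.621, 0.242, 0.029], 0.63), ([0.382, 0.256, 0.028], 0.43)]
{"translation": [[0.01, -0.06, 0.35], [0.0, -0.07, 0.36], [0.01, -0.06, 0.35]], "twist": [[0.0, 0.0, 0.0], [0.0, 0.01, -0.01], [0.0, 0.0, 0.0]], "gripper": [0.4, 0.4, 0.4]}
```

Request:
play_rows(translation=[[0.0, -0.06, 0.35], [0.0, -0.07, 0.36], [0, -0.06, 0.35], [0, 0, 0], [0, 0, 0], [0, 0, 0], [0, 0, 0], [0, 0, 0]], twist=[[0, 0, 0], [0, 0, 0], [0, 0, 0], [0, 0, 0], [0, 0, 0], [0, 0, 0], [0, 0, 0], [0, 0, 0]], gripper=[0.4, 0.4, 0.4, 0.4, 0.4, -1, -1, -1])

```text
time: 16.4
tool_pos: [0.618, 0.2078, 0.224]
ee_rot: [2.962, 0.001, 3.06]
wrist_force: [0.3, -0.1, -0.5]
width: 0.0469
finger_force: 30.0
```

Request:
play_rows(translation=[[0, 0, 0], [0, 0, 0]], twist=[[0, 0, 0], [0, 0, 0]], gripper=[-1, -1])

```text
time: 16.6
tool_pos: [0.618, 0.2079, 0.224]
ee_rot: [2.962, 0.001, 3.06]
wrist_force: [0.7, 0.3, -1.7]
width: 0.0468
finger_force: 30.0
```

```bash
python3 - <<'E'
from h import *
p,r=pose(); g=p+G*r.as_matrix()[:,2]; print(g)
g2=g.copy(); g2[2]=.15
T=np.array([.6065,-.1795]); ty=np.array([.064,.998])
t1=(T-.034*ty).tolist(); print(t1)
r2=R(3.078)
plan([(g2,RL(3.06,.18),-1,4),(t1+[.12],r2,-1,None)])
E
```

```text
[0.62084772 0.23984513 0.04688162]
[0.6043240000000001, -0.213432]
{"translation": [[0.0, 0.11, -0.63], [0.0, 0.12, -0.64], [-0.01, 0.11, -0.63], [0.0, 0.12, -0.64], [-0.04, -0.87, -0.1], [-0.04, -0.88, -0.09], [-0.04, -0.87, -0.07], [-0.04, -0.88, -0.07]], "twist": [[0.0, 0.0, 0.0], [0.0, 0.01, 0.0], [-0.01, 0.0, 0.0], [0.0, 0.0, 0.0], [0.15, 0.0, -0.01], [0.15, 0.0, -0.02], [0.15, 0.0, -0.02], [0.15, 0.01, -0.01]], "gripper": [-1, -1, -1, -1, -1, -1, -1, -1]}
{"translation": [[-0.04, -0.88, -0.05], [-0.04, -0.88, -0.03], [-0.03, -0.88, -0.02], [-0.03, -0.87, -0.01], [-0.04, -0.88, 0.0], [-0.03, -0.88, 0.02], [-0.03, -0.88, 0.03], [-0.02, -0.88, 0.04]], "twist": [[0.15, 0.0, -0.02], [0.15, 0.0, -0.01], [0.15, 0.0, -0.01], [0.15, 0.0, -0.02], [0.15, 0.01, -0.01], [0.15, 0.0, -0.02], [0.15, 0.0, -0.01], [0.15, 0.0, -0.02]], "gripper": [-1, -1, -1, -1, -1, -1, -1, -1]}
```

Request:
play_rows(translation=[[0.0, 0.11, -0.63], [0.0, 0.12, -0.64], [0, 0.11, -0.63], [0.0, 0.12, -0.64], [-0.04, -0.87, -0.1], [-0.04, -0.88, -0.09], [-0.04, -0.87, -0.07], [-0.04, -0.88, -0.07]], twist=[[0.0, 0.0, 0.0], [0.0, 0, 0.0], [0, 0.0, 0.0], [0.0, 0.0, 0.0], [0.15, 0.0, -0.01], [0.15, 0.0, -0.02], [0.15, 0.0, -0.02], [0.15, 0.01, -0.01]], gripper=[-1, -1, -1, -1, -1, -1, -1, -1])

```text
time: 17.4
tool_pos: [0.6128, 0.0663, 0.3185]
ee_rot: [3.023, 0.002, 3.066]
wrist_force: [0.2, 1.4, -1.3]
width: 0.0468
finger_force: 30.0
```

Request:
play_rows(translation=[[-0.04, -0.88, -0.05], [-0.04, -0.88, -0.03], [-0.03, -0.88, -0.02], [-0.03, -0.87, -0.01], [-0.04, -0.88, 0.0], [-0.03, -0.88, 0.02], [-0.03, -0.88, 0.03], [-0.02, -0.88, 0.04]], twist=[[0.15, 0.0, -0.02], [0.15, 0.0, -0.01], [0.15, 0.0, -0.01], [0.15, 0.0, -0.02], [0.15, 0.01, -0.01], [0.15, 0.0, -0.02], [0.15, 0.0, -0.01], [0.15, 0.0, -0.02]], gripper=[-1, -1, -1, -1, -1, -1, -1, -1])

```text
time: 18.2
tool_pos: [0.6035, -0.2147, 0.3004]
ee_rot: [-3.141, 0.001, 3.078]
wrist_force: [-0.1, 0.8, -1.6]
width: 0.0468
finger_force: 30.0
```

Request:
play_rows(translation=[[0, 0, 0], [0, 0, 0]], twist=[[0, 0, 0], [0, 0, 0]], gripper=[-1, -1])

```text
time: 18.4
tool_pos: [0.6035, -0.2139, 0.3002]
ee_rot: [3.141, 0.001, 3.076]
wrist_force: [0.4, 0.4, -1.9]
width: 0.0469
finger_force: 30.0
```

```bash
python3 - <<'E'
from h import *
import cv2
p,r=pose(); print(p+G*r.as_matrix()[:,2])
b=robot.snapshot("side")[200:300,230:390,::-1]
a=robot.snapshot("top")[130:260,250:390,::-1]
cv2.imwrite("pics/c5.png",np.hstack([cv2.resize(b,(480,300),interpolation=cv2.INTER_CUBIC),cv2.resize(a,(320,300),interpolation=cv2.INTER_CUBIC)]))
t1=[.6043,-.2134]
plan([(t1+[.033],R(3.078),-1,4)])
E
```

```text
[ 0.60367572 -0.21381194  0.12023222]
{"translation": [[0.0, -0.01, 0.55], [-0.01, 0.0, 0.55], [0.0, -0.01, 0.54], [0.0, 0.0, 0.55]], "twist": [[0.0, 0.0, 0.0], [0.0, 0.01, 0.0], [0.0, 0.0, 0.0], [0.0, 0.0, 0.01]], "gripper": [-1, -1, -1, -1]}
```

View pics/c5.png

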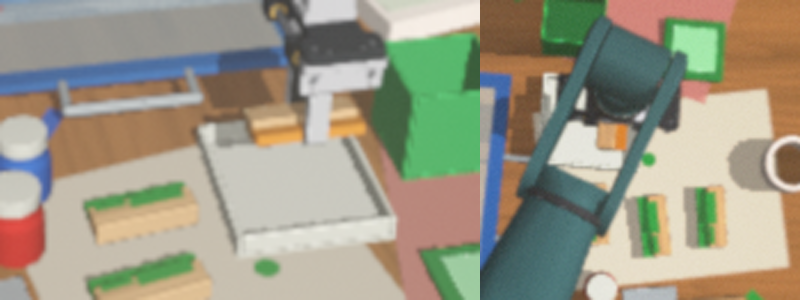

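Request:
play_rows(translation=[[0.0, 0, 0.55], [0, 0.0, 0.55], [0.0, 0, 0.54], [0.0, 0.0, 0.53], [0, 0, 0], [0, 0, 0], [0, 0, 0], [0, 0, 0]], twist=[[0, 0, 0], [0, 0, 0], [0, 0, 0], [0, 0, 0], [0, 0, 0], [0, 0, 0], [0, 0, 0], [0, 0, 0]], gripper=[-1, -1, -1, -1, -1, 0.2, 0.2, 0.2])

```text
time: 19.3
tool_pos: [0.6043, -0.2132, 0.2156]
ee_rot: [-3.14, 0.004, 3.078]
wrist_force: [0.1, 0.6, 0.0]
width: 0.0564
finger_force: 0.0
```

```bash
python3 - <<'E'
from h import *
p,r=pose(); g=p+G*r.as_matrix()[:,2]; print(g,robot.get_obs()['wrist_force'])
A=[.3835,.258]
plan([(g+[0,0,.08],R(3.078),.2,3),(A+[.17],RL(3.06,.18),.4,None)])
E
```

```text
[ 0.60499124 -0.21344465  0.03558432] [0.12452    0.56298405 0.04965116]
{"translation": [[-0.01, 0.0, -0.67], [-0.01, -0.01, -0.66], [0.0, 0.0, -0.67], [0.45, 0.76, -0.09], [0.45, 0.76, -0.08], [0.45, 0.76, -0.08], [0.45, 0.75, -0.06], [0.45, 0.76, -0.05]], "twist": [[0.0, 0.01, 0.0], [-0.01, 0.02, 0.0], [0.0, 0.01, 0.0], [-0.13, 0.0, 0.01], [-0.13, 0.0, 0.02], [-0.13, 0.0, 0.01], [-0.12, -0.01, 0.01], [-0.13, 0.0, 0.02]], "gripper": [0.2, 0.2, 0.2, 0.4, 0.4, 0.4, 0.4, 0.4]}
{"translation": [[0.46, 0.76, -0.05], [0.45, 0.76, -0.03], [0.46, 0.76, -0.03], [0.45, 0.76, -0.01], [0.46, 0.76, 0.0], [0.46, 0.75, 0.0], [0.46, 0.76, 0.02], [0.46, 0.76, 0.02]], "twist": [[-0.13, 0.0, 0.01], [-0.13, 0.0, 0.01], [-0.13, 0.0, 0.01], [-0.13, 0.0, 0.02], [-0.13, 0.0, 0.01], [-0.13, 0.0, 0.01], [-0.12, -0.01, 0.02], [-0.13, 0.0, 0.01]], "gripper": [0.4, 0.4, 0.4, 0.4, 0.4, 0.4, 0.4, 0.4]}
{"translation": [[0.46, 0.75, 0.03]], "twist": [[-0.13, 0.0, 0.01]], "gripper": [0.4]}
```

Request:
play_rows(translation=[[0, 0.0, -0.67], [0, 0, -0.66], [0.0, 0.0, -0.67], [0.45, 0.76, -0.09], [0.45, 0.76, -0.08], [0.45, 0.76, -0.08], [0.45, 0.75, -0.06], [0.45, 0.76, -0.05]], twist=[[0.0, 0.01, 0.0], [-0.01, 0.02, 0.0], [0.0, 0.01, 0.0], [-0.13, 0.0, 0.01], [-0.13, 0.0, 0.02], [-0.13, 0.0, 0.01], [-0.12, -0.01, 0.01], [-0.13, 0.0, 0.02]], gripper=[0.2, 0.2, 0.2, 0.4, 0.4, 0.4, 0.4, 0.4])

```text
time: 20.1
tool_pos: [0.5233, -0.0554, 0.3138]
ee_rot: [3.077, 0.0, 3.07]
wrist_force: [0.0, -0.7, 0.6]
width: 0.0657
finger_force: 0.0
```

Request:
play_rows(translation=[[0.46, 0.76, -0.05], [0.45, 0.76, -0.03], [0.46, 0.76, -0.03], [0.45, 0.76, -0.01], [0.46, 0.76, 0.0], [0.46, 0.75, 0.0], [0.46, 0.76, 0.02], [0.46, 0.76, 0.02]], twist=[[-0.13, 0.0, 0.01], [-0.13, 0.0, 0.01], [-0.13, 0.0, 0.01], [-0.13, 0.0, 0.02], [-0.13, 0.0, 0.01], [-0.13, 0.0, 0.01], [-0.12, -0.01, 0.02], [-0.13, 0.0, 0.01]], gripper=[0.4, 0.4, 0.4, 0.4, 0.4, 0.4, 0.4, 0.4])

```text
time: 20.9
tool_pos: [0.3952, 0.1959, 0.3439]
ee_rot: [2.973, 0.0, 3.061]
wrist_force: [1.0, 0.3, 0.1]
width: 0.0657
finger_force: 0.0
```

Request:
play_rows(translation=[[0.46, 0.75, 0.03], [0, 0, 0], [0, 0, 0]], twist=[[-0.13, 0.0, 0.01], [0, 0, 0], [0, 0, 0]], gripper=[0.4, 0.4, 0.4])

```text
time: 21.2
tool_pos: [0.3799, 0.2263, 0.3474]
ee_rot: [2.961, -0.0, 3.062]
wrist_force: [0.7, 0.3, 0.4]
width: 0.0658
finger_force: 0.0
```

```bash
python3 - <<'E'
from h import *
import cv2
p,r=pose(); print(p+G*r.as_matrix()[:,2], robot.get_obs()['joint_positions'].round(2))
b=robot.snapshot("side");robot.snapshot("top"); cv2.imwrite("pics/side6.png",b[:,:,::-1])
for n in("top","side"):
  for t in("dry1_mid","wet1_mid","pocket1"): print(n,t,[(np.round(d["centre"],3).tolist(),round(d["score"],2)) for d in robot.spot_point(t,n)])
r=RL(3.06,.18); A=[.383,.258]
plan([(A+[.08],r,.4,3),(A+[.047],r,.4,2)])
E
```

```text
[0.38247682 0.25850286 0.17028906] [ 0.35 -0.17  1.74  0.16  1.5  -1.14]
top dry1_mid [([0.604, -0.212, 0.021], 0.78)]
top wet1_mid [([0.454, -0.386, 0.013], 0.9)]
top pocket1 [([0.618, 0.239, 0.018], 0.7), ([0.386, 0.262, 0.017], 0.7), ([0.537, 0.25, 0.02], 0.69), ([0.461, 0.255, 0.02], 0.6)]
side dry1_mid [([0.602, -0.208, 0.019], 0.82), ([0.544, -0.515, 0.001], 0.46)]
side wet1_mid [([0.451, -0.383, 0.013], 0.65), ([0.387, 0.258, 0.02], 0.65), ([0.477, -0.08, 0.059], 0.42)]
side pocket1 [([0.621, 0.238, 0.023], 0.95), ([0.466, 0.251, 0.019], 0.78), ([0.382, 0.258, 0.022], 0.77), ([0.533, 0.247, 0.02], 0.73)]
{"translation": [[0.0, -0.13, 0.73], [0.0, -0.13, 0.73], [0.0, -0.13, 0.74], [0.0, -0.07, 0.4], [0.0, -0.08, 0.41]], "twist": [[0.0, -0.01, -0.01], [0.0, 0.0, 0.0], [0.0, -0.01, -0.01], [0.0, 0.0, 0.0], [0.0, 0.0, 0.0]], "gripper": [0.4, 0.4, 0.4, 0.4, 0.4]}
```

First dry lies in the tray at z 0.02. Take the second.

Request:
play_rows(translation=[[0.0, -0.13, 0.73], [0.0, -0.13, 0.73], [0.0, -0.13, 0.74], [0.0, -0.07, 0.4], [0.0, -0.08, 0.41], [0, 0, 0], [0, 0, 0], [0, 0, 0]], twist=[[0, 0, 0], [0, 0, 0], [0, 0, 0], [0, 0, 0], [0, 0, 0], [0, 0, 0], [0, 0, 0], [0, 0, 0]], gripper=[0.4, 0.4, 0.4, 0.4, 0.4, 0.4, -1, -1])

```text
time: 22.4
tool_pos: [0.3802, 0.2262, 0.2242]
ee_rot: [2.961, -0.002, 3.059]
wrist_force: [0.5, -1.0, -1.0]
width: 0.0534
finger_force: 0.3
```

Request:
play_rows(translation=[[0, 0, 0], [0, 0, 0], [0, 0, 0]], twist=[[0, 0, 0], [0, 0, 0], [0, 0, 0]], gripper=[-1, -1, -1])

```text
time: 22.7
tool_pos: [0.38, 0.2263, 0.2241]
ee_rot: [2.961, -0.002, 3.06]
wrist_force: [1.1, -1.5, -0.7]
width: 0.0469
finger_force: 30.0
```

```bash
python3 - <<'E'
from h import *
p,r=pose(); g=p+G*r.as_matrix()[:,2]; print(g)
g2=g.copy(); g2[2]=.15
T=np.array([.6065,-.1795]); ty=np.array([.064,.998])
t2=(T+.034*ty).tolist(); print(t2)
r2=R(3.078)
plan([(g2,RL(3.06,.18),-1,4),(t2+[.12],r2,-1,14),(t2+[.12],r2,-1,2),(t2+[.034],r2,-1,4)])
E
```

```text
[0.38228585 0.25843844 0.04701395]
[0.608676, -0.14556799999999998]
{"translation": [[0.0, 0.12, -0.63], [0.01, 0.11, -0.64], [0.0, 0.12, -0.63], [0.0, 0.11, -0.63], [-0.46, -0.63, -0.07], [-0.46, -0.63, -0.05], [-0.46, -0.63, -0.05], [-0.46, -0.63, -0.04]], "twist": [[0.0, 0.0, 0.0], [0.0, -0.01, 0.0], [0.0, 0.0, 0.0], [0.0, -0.01, -0.01], [0.13, 0.0, -0.01], [0.13, 0.0, -0.02], [0.13, 0.0, -0.01], [0.12, 0.0, -0.01]], "gripper": [-1, -1, -1, -1, -1, -1, -1, -1]}
{"translation": [[-0.46, -0.63, -0.04], [-0.46, -0.63, -0.02], [-0.45, -0.63, -0.02], [-0.46, -0.64, -0.01], [-0.45, -0.63, 0.0], [-0.46, -0.64, 0.01], [-0.45, -0.64, 0.02], [-0.45, -0.63, 0.02]], "twist": [[0.13, 0.01, -0.01], [0.13, 0.0, -0.02], [0.13, 0.0, -0.01], [0.13, 0.0, -0.01], [0.13, 0.0, -0.01], [0.13, 0.0, -0.02], [0.13, 0.0, -0.01], [0.12, 0.0, -0.01]], "gripper": [-1, -1, -1, -1, -1, -1, -1, -1]}
{"translation": [[-0.45, -0.64, 0.03], [-0.45, -0.64, 0.04], [0.0, 0.0, 0.0], [0.0, 0.0, 0.0], [0.0, 0.0, 0.54], [0.0, 0.0, 0.54], [0.0, 0.0, 0.53], [-0.01, 0.0, 0.54]], "twist": [[0.13, 0.01, -0.01], [0.13, 0.0, -0.02], [0.0, 0.0, 0.0], [0.0, 0.0, 0.0], [0.0, 0.0, 0.0], [0.0, 0.0, 0.0], [0.0, 0.0, 0.0], [0.0, 0.0, 0.0]], "gripper": [-1, -1, -1, -1, -1, -1, -1, -1]}
```

Request:
play_rows(translation=[[0.0, 0.12, -0.63], [0, 0.11, -0.64], [0.0, 0.12, -0.63], [0.0, 0.11, -0.63], [-0.46, -0.63, -0.07], [-0.46, -0.63, -0.05], [-0.46, -0.63, -0.05], [-0.46, -0.63, -0.04]], twist=[[0.0, 0.0, 0.0], [0.0, 0, 0.0], [0.0, 0.0, 0.0], [0.0, 0, 0], [0.13, 0.0, -0.01], [0.13, 0.0, -0.02], [0.13, 0.0, -0.01], [0.12, 0.0, -0.01]], gripper=[-1, -1, -1, -1, -1, -1, -1, -1])

```text
time: 23.5
tool_pos: [0.4459, 0.1189, 0.3187]
ee_rot: [3.012, -0.002, 3.065]
wrist_force: [0.0, -0.1, -1.8]
width: 0.0469
finger_force: 30.0
```

Request:
play_rows(translation=[[-0.46, -0.63, -0.04], [-0.46, -0.63, -0.02], [-0.45, -0.63, -0.02], [-0.46, -0.64, -0.01], [-0.45, -0.63, 0.0], [-0.46, -0.64, 0.01], [-0.45, -0.64, 0.02], [-0.45, -0.63, 0.02]], twist=[[0.13, 0.01, -0.01], [0.13, 0.0, -0.02], [0.13, 0.0, -0.01], [0.13, 0.0, -0.01], [0.13, 0.0, -0.01], [0.13, 0.0, -0.02], [0.13, 0.0, -0.01], [0.12, 0.0, -0.01]], gripper=[-1, -1, -1, -1, -1, -1, -1, -1])

```text
time: 24.3
tool_pos: [0.5766, -0.0935, 0.3026]
ee_rot: [3.115, -0.002, 3.075]
wrist_force: [0.5, 0.5, -0.6]
width: 0.0466
finger_force: 30.0
```

Request:
play_rows(translation=[[-0.45, -0.64, 0.03], [-0.45, -0.64, 0.04], [0.0, 0.0, 0.0], [0.0, 0.0, 0.0]], twist=[[0.13, 0.01, -0.01], [0.13, 0.0, -0.02], [0.0, 0.0, 0.0], [0.0, 0.0, 0.0]], gripper=[-1, -1, -1, -1])

```text
time: 24.7
tool_pos: [0.6087, -0.1461, 0.2985]
ee_rot: [3.14, -0.004, 3.077]
wrist_force: [0.6, 0.2, -1.3]
width: 0.0468
finger_force: 30.0
```

Request:
play_rows(translation=[[0.0, 0.0, 0.54], [0.0, 0.0, 0.54], [0.0, 0.0, 0.53], [0, 0.0, 0.54], [0, 0, 0], [0, 0, 0], [0, 0, 0], [0, 0, 0]], twist=[[0, 0, 0], [0, 0, 0], [0, 0, 0], [0, 0, 0], [0, 0, 0], [0, 0, 0], [0, 0, 0], [0, 0, 0]], gripper=[-1, -1, -1, -1, -1, 0.17, 0.17, 0.17])

```text
time: 25.5
tool_pos: [0.6087, -0.1454, 0.2149]
ee_rot: [3.141, -0.0, 3.078]
wrist_force: [-0.1, -0.5, -0.2]
width: 0.0548
finger_force: 0.0
```

Request:
play_rows(translation=[[0.0, 0.0, -0.8], [0.0, 0.0, -0.8], [0.0, 0.0, -0.8], [0, 0.98, -0.5], [0, 0.98, -0.5], [0, 0.98, -0.5], [0, 0.98, -0.5], [0, 0.98, 0]], twist=[[0, 0, 0], [0, 0, 0], [0, 0, 0], [0, 0, 0], [0, 0, 0], [0, 0, 0], [0, 0, 0], [0, 0, 0]], gripper=[0.17, 0.17, 0.17, 0.17, 0.4, 0.4, 0.4, 0.4])

```text
time: 26.3
tool_pos: [0.6214, 0.0513, 0.3949]
ee_rot: [3.14, 0.006, 3.078]
wrist_force: [0.9, -0.3, -0.3]
width: 0.0657
finger_force: 0.0
```

```bash
python3 - <<'E'
from h import *
import cv2
p,r=pose(); print(p+G*r.as_matrix()[:,2], robot.get_obs()['joint_positions'].round(2))
for n in("top","side"):
  im=robot.snapshot(n); cv2.imwrite(f"pics/{n}7.png",im[:,:,::-1])
  for t in("dry1_mid","wet1_mid","pocket1"): print(n,t,[(np.round(d["centre"],3).tolist(),round(d["score"],2)) for d in robot.spot_point(t,n)])
  # green+wood segmentation on the paper
  m=robot.camera_model(n); K=m["camera_matrix"]; Rm,_=cv2.Rodrigues(m["rvec"]); C=-Rm.T@m["tvec"]; h=cv2.cvtColor(im,cv2.COLOR_RGB2HSV)
  d=np.array([m["k1"],0,0,0,0.])
  def px2w(uv,z):
    q=cv2.undistortPoints(np.array(uv,float).reshape(-1,1,2),K,d).reshape(-1,2); v=np.c_[q,np.ones(len(q))]@Rm; return C+v*((z-C[2])/v[:,2])[:,None]
  g=((h[...,0]>50)&(h[...,0]<75)&(h[...,1]>120)).astype(np.uint8)
  k,l,s,c=cv2.connectedComponentsWithStats(g)
  for i in range(1,k):
    if 40<s[i,4]<600:
      ys,xs=np.where(l==i); P=px2w(np.c_[xs,ys],.017)[:,:2]; mu=P.mean(0); w,V=np.linalg.eigh(np.cov(P.T)); e=V[:,1]*np.sign(V[0,1])
      if .25<mu[0]<.6 and mu[1]>-.5: print(n,"green",c[i].round(),s[i,4],mu.round(4),"yaw",round(np.arctan2(e[1],e[0]),3),"len",np.ptp((P-mu)@e).round(3))
  E=0
a=cv2.imread("pics/top7.png")[130:270,120:400]
cv2.imwrite("pics/c7.png",cv2.resize(a,None,fx=2.8,fy=2.8,interpolation=cv2.INTER_CUBIC))
E
```

```text
[0.62249768 0.05144019 0.21489534] [-0.01  0.25  1.2   0.    1.68 -1.52]
top dry1_mid [([0.605, -0.211, 0.02], 0.8)]
top wet1_mid [([0.455, -0.387, 0.013], 0.81), ([0.462, 0.254, 0.018], 0.26)]
top pocket1 [([0.54, 0.25, 0.022], 0.93), ([0.615, 0.241, 0.017], 0.92), ([0.386, 0.262, 0.02], 0.65), ([0.463, 0.259, 0.017], 0.59)]
top green [297. 221.] 110 [ 0.46   -0.1804] yaw 0.005 len 0.087
top green [349. 223.] 85 [ 0.4566 -0.377 ] yaw -0.186 len 0.082
top green [323. 226.] 98 [ 0.444  -0.2799] yaw 0.009 len 0.087
top green [375. 265.] 93 [ 0.3    -0.4772] yaw 0.801 len 0.082
side dry1_mid [([0.605, -0.212, 0.014], 0.66), ([0.476, -0.079, 0.059], 0.66)]
side wet1_mid [([0.454, -0.381, 0.014], 0.87), ([0.62, 0.239, 0.024], 0.42)]
side pocket1 [([0.463, 0.253, 0.016], 0.9), ([0.384, 0.259, 0.02], 0.88), ([0.538, 0.247, 0.021], 0.82), ([0.622, 0.241, 0.026], 0.61)]
side green [240. 371.] 280 [ 0.2981 -0.4948] yaw 0.804 len 0.086
```

View pics/c7.png

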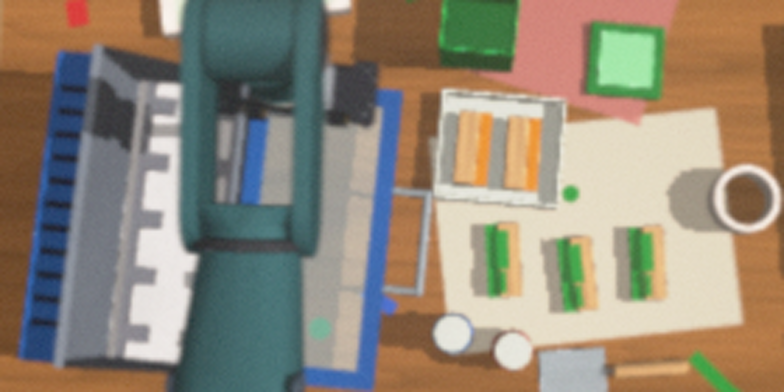

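```bash
cat > wet.py <<'E'
from h import *
import cv2
def cam(n):
    m=robot.camera_model(n); return m["camera_matrix"],np.array([m["k1"],0,0,0,0.]),cv2.Rodrigues(m["rvec"])[0],m["tvec"],m["rvec"]
def px2w(n,uv,z):
    K,d,Rm,t,_=cam(n); C=-Rm.T@t
    q=cv2.undistortPoints(np.array(uv,float).reshape(-1,1,2),K,d).reshape(-1,2); v=np.c_[q,np.ones(len(q))]@Rm; return C+v*((z-C[2])/v[:,2])[:,None]
def wets(lo=(.25,-.5),hi=(.6,-.1)):
    im=robot.snapshot("top"); cv2.imwrite("pics/last_top.png",im[:,:,::-1])
    b=cv2.resize(im,None,fx=4,fy=4,interpolation=cv2.INTER_CUBIC); h=cv2.cvtColor(b,cv2.COLOR_RGB2HSV).astype(int)
    gr=(h[...,0]>45)&(h[...,0]<80)&(h[...,1]>100); wd=(h[...,0]>6)&(h[...,0]<22)&(h[...,1]>75)&(h[...,2]>150)
    m=cv2.morphologyEx((gr|wd).astype(np.uint8),cv2.MORPH_OPEN,np.ones((5,5)))
    m=cv2.morphologyEx(m,cv2.MORPH_CLOSE,np.ones((7,7)))
    k,l,s,c=cv2.connectedComponentsWithStats(m); out=[]
    for i in range(1,k):
        sel=l==i
        if not 1500<s[i,4]<9000 or gr[sel].mean()<.15 or wd[sel].mean()<.15: continue
        ys,xs=np.where(sel); P=px2w("top",np.c_[(xs+.5)/4-.5,(ys+.5)/4-.5],.02)[:,:2].astype(np.float32)
        (cx,cy),(w,hh),a=cv2.minAreaRect(P*1000); a=np.deg2rad(a+(90 if hh>w else 0)); a=(a+np.pi/2)%np.pi-np.pi/2
        if lo[0]<cx/1e3<hi[0] and lo[1]<cy/1e3<hi[1]:
            out.append((cx/1e3,cy/1e3,a)); print("wet",round(cx),round(cy),"size",round(max(w,hh)),round(min(w,hh)),"yaw",round(a,3),"px",(c[i]/4).round())
    return out
E
python3 - <<'E'
from wet import *
wets()
for t in ("wet1_mid","wet2_mid"): print([(np.round(d["centre"],3).tolist(),round(d["score"],2)) for d in robot.recognise(t,"top")])
E
```

```text
wet 456 -190 size 100 44 yaw 0.055 px [300. 223.]
wet 455 -384 size 99 46 yaw 0.052 px [351. 224.]
wet 439 -290 size 100 45 yaw 0.115 px [326. 228.]
[([0.454, -0.386, 0.022], 0.61)]
[]
```

```bash
python3 - <<'E'
from wet import *
for y,x in((145,150),(212,145),(272,135),(332,130)): print(px2w("top",[[120+x/2.8,130+y/2.8]],.032).round(3))
W=[.456,-.190]; r=R(.055+np.pi)
plan([(W+[.12],r,.4,None),(W+[.12],r,.4,1),(W+[.023],r,.4,4)])
E
```

```text
[[0.603 0.293 0.032]]
[[0.511 0.296 0.032]]
[[0.429 0.307 0.032]]
[[0.348 0.31  0.032]]
{"translation": [[0.41, -0.69, 0.25], [0.43, -0.69, 0.25], [0.43, -0.68, 0.25], [0.44, -0.67, 0.24], [0.45, -0.67, 0.25], [0.46, -0.66, 0.25], [0.47, -0.66, 0.25], [0.48, -0.65, 0.25]], "twist": [[0.0, 0.0, -0.13], [0.0, -0.01, -0.14], [0.0, 0.0, -0.13], [0.0, 0.0, -0.14], [0.0, -0.01, -0.13], [0.0, 0.0, -0.13], [0.0, 0.0, -0.14], [0.0, -0.01, -0.13]], "gripper": [0.4, 0.4, 0.4, 0.4, 0.4, 0.4, 0.4, 0.4]}
{"translation": [[0.49, -0.64, 0.25], [0.0, 0.0, 0.0], [0.0, 0.0, 0.61], [0.0, 0.0, 0.6], [0.0, 0.0, 0.61], [0.0, 0.0, 0.6]], "twist": [[0.01, 0.0, -0.14], [0.0, 0.0, 0.0], [0.0, 0.0, 0.0], [0.0, 0.0, 0.0], [0.0, 0.0, 0.0], [0.0, 0.0, 0.0]], "gripper": [0.4, 0.4, 0.4, 0.4, 0.4, 0.4]}
```

Request:
play_rows(translation=[[0.41, -0.69, 0.25], [0.43, -0.69, 0.25], [0.43, -0.68, 0.25], [0.44, -0.67, 0.24], [0.45, -0.67, 0.25], [0.46, -0.66, 0.25], [0.47, -0.66, 0.25], [0.48, -0.65, 0.25]], twist=[[0.0, 0.0, -0.13], [0.0, 0, -0.14], [0.0, 0.0, -0.13], [0.0, 0.0, -0.14], [0.0, 0, -0.13], [0.0, 0.0, -0.13], [0.0, 0.0, -0.14], [0.0, 0, -0.13]], gripper=[0.4, 0.4, 0.4, 0.4, 0.4, 0.4, 0.4, 0.4])

```text
time: 27.65
tool_pos: [0.4736, -0.1642, 0.3099]
ee_rot: [3.141, -0.002, -3.099]
wrist_force: [-0.2, -0.7, -0.3]
width: 0.0657
finger_force: 0.0
```

Request:
play_rows(translation=[[0.49, -0.64, 0.25], [0.0, 0.0, 0.0], [0.0, 0.0, 0.0]], twist=[[0, 0.0, -0.14], [0.0, 0.0, 0.0], [0.0, 0.0, 0.0]], gripper=[0.4, 0.4, 0.4])

```text
time: 27.95
tool_pos: [0.4559, -0.1898, 0.3002]
ee_rot: [3.14, -0.002, -3.087]
wrist_force: [0.3, 1.0, -0.2]
width: 0.0656
finger_force: 0.0
```

```bash
python3 - <<'E'
from wet import *
p,r=pose(); print(p+G*r.as_matrix()[:,2], robot.get_obs()['joint_positions'].round(2))
wets()
W=[.456,-.190]; r=R(.055+np.pi); plan([(W+[.023],r,.4,4)])
# draw expected pocket rectangles on the top picture
im=cv2.imread("pics/last_top.png"); K,d,Rm,t,rv=cam("top"); big=cv2.resize(im,None,fx=6,fy=6,interpolation=cv2.INTER_CUBIC)
ex=np.array([.081,.9967]); ey=np.array([-.9967,.081])
for c in((.3848,.2601),(.4624,.2539),(.54,.2476),(.6177,.2413)):
    q=[np.r_[np.array(c)+a*.057*ex+b*.027*ey,.02] for a,b in((1,1),(1,-1),(-1,-1),(-1,1))]
    uv=cv2.projectPoints(np.array(q),rv,t,K,d)[0].reshape(-1,2); cv2.polylines(big,[((uv+.5)*6).astype(int)],True,(0,0,255),1)
cv2.imwrite("pics/c8.png",big[830:1620,760:1300])
cv2.imwrite("pics/c8.png",cv2.resize(big[830:1620,760:1300],None,fx=.75,fy=.75))
E
```

```text
[ 0.45544914 -0.18954344  0.12016748] [-0.51  0.01  1.66  0.    1.47 -2.13]
wet 455 -384 size 99 46 yaw 0.043 px [351. 224.]
wet 427 -291 size 76 45 yaw 0.111 px [328. 234.]
{"translation": [[0.0, -0.01, 0.61], [0.0, 0.0, 0.61], [0.01, -0.01, 0.61], [0.0, 0.0, 0.61]], "twist": [[0.0, 0.0, 0.0], [0.0, -0.01, 0.01], [0.01, 0.0, 0.0], [0.0, 0.0, 0.0]], "gripper": [0.4, 0.4, 0.4, 0.4]}
```

View pics/c8.png

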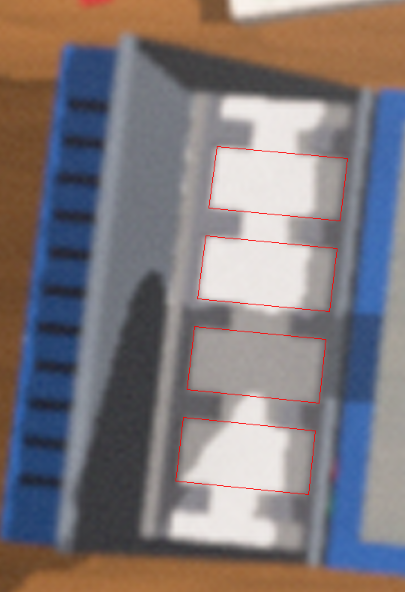

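Request:
play_rows(translation=[[0.0, 0, 0.61], [0.0, 0.0, 0.61], [0, 0, 0.61], [0.0, 0.0, 0.61], [0, 0, 0], [0, 0, 0], [0, 0, 0], [0, 0, 0]], twist=[[0, 0, 0], [0, 0, 0], [0, 0, 0], [0, 0, 0], [0, 0, 0], [0, 0, 0], [0, 0, 0], [0, 0, 0]], gripper=[0.4, 0.4, 0.4, 0.4, 0.4, -1, -1, -1])

```text
time: 28.8
tool_pos: [0.4565, -0.189, 0.2037]
ee_rot: [-3.142, -0.001, -3.084]
wrist_force: [0.2, -0.0, 2.2]
width: 0.0458
finger_force: 30.0
```

Request:
play_rows(translation=[[0, 0, 0], [0, 0, 0], [0, 0, 0]], twist=[[0, 0, 0], [0, 0, 0], [0, 0, 0]], gripper=[-1, -1, -1])

```text
time: 29.1
tool_pos: [0.4564, -0.1891, 0.2037]
ee_rot: [3.141, -0.0, -3.084]
wrist_force: [-1.0, 1.5, 4.8]
width: 0.046
finger_force: 30.0
```

```bash
python3 - <<'E'
from wet import *
p,r=pose(); g=p+G*r.as_matrix()[:,2]; print(g)
g[2]=.15; C=[.5405,.2470]; r2=R(1.489); r1=R(.055+np.pi)
plan([(g,r1,-1,4),(C+[.16],r2,-1,18),(C+[.16],r2,-1,2)])
E
```

```text
[ 0.45631053 -0.18904806  0.02371653]
{"translation": [[0.0, 0.0, -0.79], [0.0, 0.0, -0.79], [0.0, 0.0, -0.79], [0.0, 0.0, -0.79], [-0.15, 0.6, -0.01], [-0.09, 0.61, -0.02], [-0.04, 0.61, -0.01], [0.03, 0.62, -0.01]], "twist": [[0.0, 0.0, 0.01], [0.0, 0.0, 0.0], [0.0, 0.0, 0.01], [0.0, 0.0, 0.0], [0.0, 0.0, 0.95], [0.0, 0.0, 0.95], [0.0, 0.0, 0.95], [0.0, 0.0, 0.94]], "gripper": [-1, -1, -1, -1, -1, -1, -1, -1]}
{"translation": [[0.08, 0.61, -0.02], [0.14, 0.6, -0.01], [0.2, 0.59, -0.01], [0.25, 0.56, -0.02], [0.3, 0.54, -0.01], [0.35, 0.51, -0.02], [0.4, 0.47, -0.01], [0.44, 0.43, -0.01]], "twist": [[0.0, 0.0, 0.95], [0.0, 0.0, 0.95], [0.0, 0.0, 0.95], [0.0, 0.0, 0.95], [0.0, 0.0, 0.95], [0.0, 0.0, 0.95], [0.0, 0.0, 0.95], [0.0, 0.0, 0.94]], "gripper": [-1, -1, -1, -1, -1, -1, -1, -1]}
{"translation": [[0.48, 0.38, -0.02], [0.52, 0.34, -0.01], [0.54, 0.29, -0.01], [0.57, 0.24, -0.02], [0.59, 0.18, -0.01], [0.61, 0.12, -0.01], [0.0, 0.0, 0.0], [0.0, 0.0, 0.0]], "twist": [[0.0, 0.0, 0.95], [0.0, 0.0, 0.95], [0.0, 0.0, 0.95], [0.0, 0.0, 0.95], [0.0, 0.0, 0.95], [0.0, 0.0, 0.95], [0.0, 0.0, 0.0], [0.0, 0.0, 0.0]], "gripper": [-1, -1, -1, -1, -1, -1, -1, -1]}
```

Request:
play_rows(translation=[[0.0, 0.0, -0.79], [0.0, 0.0, -0.79], [0.0, 0.0, -0.79], [0.0, 0.0, -0.79], [-0.15, 0.6, -0.01], [-0.09, 0.61, -0.02], [-0.04, 0.61, -0.01], [0.03, 0.62, -0.01]], twist=[[0.0, 0.0, 0], [0.0, 0.0, 0.0], [0.0, 0.0, 0.01], [0.0, 0.0, 0.0], [0.0, 0.0, 0.95], [0.0, 0.0, 0.95], [0.0, 0.0, 0.95], [0.0, 0.0, 0.94]], gripper=[-1, -1, -1, -1, -1, -1, -1, -1])

```text
time: 29.9
tool_pos: [0.4745, -0.0916, 0.3301]
ee_rot: [-3.141, -0.004, 2.814]
wrist_force: [-0.4, -0.1, -1.3]
width: 0.0456
finger_force: 30.0
```

Request:
play_rows(translation=[[0.08, 0.61, -0.02], [0.14, 0.6, -0.01], [0.2, 0.59, -0.01], [0.25, 0.56, -0.02], [0.3, 0.54, -0.01], [0.35, 0.51, -0.02], [0.4, 0.47, -0.01], [0.44, 0.43, -0.01]], twist=[[0.0, 0.0, 0.95], [0.0, 0.0, 0.95], [0.0, 0.0, 0.95], [0.0, 0.0, 0.95], [0.0, 0.0, 0.95], [0.0, 0.0, 0.95], [0.0, 0.0, 0.95], [0.0, 0.0, 0.94]], gripper=[-1, -1, -1, -1, -1, -1, -1, -1])

```text
time: 30.7
tool_pos: [0.512, 0.1024, 0.3343]
ee_rot: [-3.138, -0.002, 2.056]
wrist_force: [0.0, -0.2, -2.0]
width: 0.0458
finger_force: 30.0
```

Request:
play_rows(translation=[[0.48, 0.38, -0.02], [0.52, 0.34, -0.01], [0.54, 0.29, -0.01], [0.57, 0.24, -0.02], [0.59, 0.18, -0.01], [0.61, 0.12, -0.01], [0.0, 0.0, 0.0], [0.0, 0.0, 0.0]], twist=[[0.0, 0.0, 0.95], [0.0, 0.0, 0.95], [0.0, 0.0, 0.95], [0.0, 0.0, 0.95], [0.0, 0.0, 0.95], [0.0, 0.0, 0.95], [0.0, 0.0, 0.0], [0.0, 0.0, 0.0]], gripper=[-1, -1, -1, -1, -1, -1, -1, -1])

```text
time: 31.5
tool_pos: [0.5396, 0.2472, 0.3374]
ee_rot: [-3.137, 0.002, 1.492]
wrist_force: [-0.2, -0.2, -2.2]
width: 0.0455
finger_force: 30.0
```

```bash
python3 - <<'E'
from wet import *
o=robot.get_obs();p,r=pose(); print(p+G*r.as_matrix()[:,2],o['ee_rot'],o['width'],o['finger_force'])
C=[.5405,.2470]; r2=R(1.489)
plan([(C+[.075],r2,-1,3),(C+[.044],r2,-1,2)])
cv2.imwrite("pics/c9.png",cv2.resize(robot.snapshot("side")[100:230,180:340,::-1],None,fx=4,fy=4,interpolation=cv2.INTER_CUBIC))
E
```

```text
[0.53877074 0.24695707 0.15735545] [-3.13720090e+00  1.51646965e-03  1.49152690e+00] 0.045530727467333644 29.998928904533386
{"translation": [[0.0, 0.01, 0.69], [0.0, 0.01, 0.68], [0.0, 0.01, 0.69], [0.0, 0.0, 0.39], [0.0, 0.0, 0.38]], "twist": [[-0.01, 0.01, 0.01], [-0.02, 0.0, 0.01], [-0.01, 0.01, 0.01], [0.0, 0.0, 0.0], [0.0, 0.0, 0.0]], "gripper": [-1, -1, -1, -1, -1]}
```

View pics/c9.png

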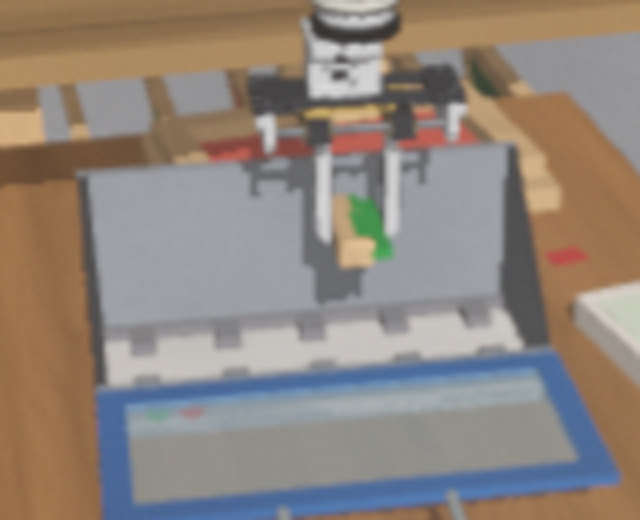

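Request:
play_rows(translation=[[0.0, 0.01, 0.69], [0.0, 0.01, 0.68], [0.0, 0.01, 0.69], [0.0, 0.0, 0.39], [0.0, 0.0, 0.38], [0, 0, 0], [0, 0, 0]], twist=[[0, 0, 0], [0, 0, 0], [0, 0, 0], [0, 0, 0], [0, 0, 0], [0, 0, 0], [0, 0, 0]], gripper=[-1, -1, -1, -1, -1, -1, -1])

```text
time: 32.25
tool_pos: [0.5409, 0.247, 0.2261]
ee_rot: [-3.14, -0.001, 1.49]
wrist_force: [-0.2, 1.0, -1.7]
width: 0.046
finger_force: 30.0
```

```bash
python3 - <<'E'
from wet import *
o=robot.get_obs();p,r=pose(); g=p+G*r.as_matrix()[:,2];print(g,o['wrist_force'],o['width'])
r2=R(1.489); W=[.439,-.290]; rw=R(.115+np.pi); u=g+[0,0,.1]
plan([(u,r2,.3,3),(W+[.13],rw,.4,18)])
E
```

```text
[0.54066045 0.24711807 0.04605147] [-0.23947383  0.97924662 -1.72113792] 0.045960156148466644
{"translation": [[0.0, 0.0, -0.83], [0.0, -0.01, -0.84], [0.0, 0.0, -0.83], [-0.75, -0.08, 0.02], [-0.75, -0.15, 0.03], [-0.72, -0.23, 0.02], [-0.7, -0.29, 0.02], [-0.67, -0.37, 0.02]], "twist": [[-0.01, 0.0, 0.0], [0.0, 0.0, 0.0], [-0.01, -0.01, 0.01], [0.0, 0.0, -0.98], [0.0, 0.0, -0.98], [0.0, 0.0, -0.99], [0.0, 0.0, -0.98], [0.0, 0.0, -0.98]], "gripper": [0.3, 0.3, 0.3, 0.4, 0.4, 0.4, 0.4, 0.4]}
{"translation": [[-0.63, -0.42, 0.03], [-0.58, -0.49, 0.02], [-0.53, -0.54, 0.02], [-0.48, -0.59, 0.02], [-0.42, -0.63, 0.03], [-0.35, -0.67, 0.02], [-0.29, -0.71, 0.02], [-0.21, -0.72, 0.02]], "twist": [[0.0, 0.0, -0.98], [0.0, 0.0, -0.99], [0.0, 0.0, -0.98], [0.0, 0.0, -0.98], [0.0, 0.0, -0.98], [0.0, 0.0, -0.98], [0.0, 0.0, -0.99], [0.0, 0.0, -0.98]], "gripper": [0.4, 0.4, 0.4, 0.4, 0.4, 0.4, 0.4, 0.4]}
{"translation": [[-0.14, -0.75, 0.03], [-0.07, -0.76, 0.02], [0.0, -0.76, 0.02], [0.08, -0.75, 0.02], [0.16, -0.74, 0.03]], "twist": [[0.0, 0.0, -0.98], [0.0, 0.0, -0.98], [0.0, 0.0, -0.99], [0.0, 0.0, -0.98], [0.0, 0.0, -0.98]], "gripper": [0.4, 0.4, 0.4, 0.4, 0.4]}
```

Request:
play_rows(translation=[[0, 0, 0.05], [0, 0, 0], [0, 0, 0], [0, 0, 0], [0, 0, 0], [0.0, 0.0, -0.83], [0.0, 0, -0.84], [0.0, 0.0, -0.83]], twist=[[0, 0, 0], [0, 0, 0], [0, 0, 0], [0, 0, 0], [0, 0, 0], [0, 0, 0], [0, 0, 0], [0, 0, 0]], gripper=[-1, 0.3, 0.3, 0.3, 0.3, 0.3, 0.3, 0.3])

```text
time: 33.05
tool_pos: [0.5407, 0.2471, 0.3244]
ee_rot: [-3.138, -0.0, 1.49]
wrist_force: [0.6, -0.5, -0.0]
width: 0.0612
finger_force: 0.0
```

Request:
play_rows(translation=[[-0.75, -0.08, 0.02], [-0.75, -0.15, 0.03], [-0.72, -0.23, 0.02], [-0.7, -0.29, 0.02], [-0.67, -0.37, 0.02], [-0.63, -0.42, 0.03], [-0.58, -0.49, 0.02], [-0.53, -0.54, 0.02]], twist=[[0.0, 0.0, -0.98], [0.0, 0.0, -0.98], [0.0, 0.0, -0.99], [0.0, 0.0, -0.98], [0.0, 0.0, -0.98], [0.0, 0.0, -0.98], [0.0, 0.0, -0.99], [0.0, 0.0, -0.98]], gripper=[0.4, 0.4, 0.4, 0.4, 0.4, 0.4, 0.4, 0.4])

```text
time: 33.85
tool_pos: [0.4954, 0.0074, 0.3164]
ee_rot: [-3.14, -0.002, 2.28]
wrist_force: [0.4, 0.3, 0.6]
width: 0.0657
finger_force: 0.0
```

Request:
play_rows(translation=[[-0.48, -0.59, 0.02], [-0.42, -0.63, 0.03], [-0.35, -0.67, 0.02], [-0.29, -0.71, 0.02], [-0.21, -0.72, 0.02], [-0.14, -0.75, 0.03], [-0.07, -0.76, 0.02], [0, 0, 0]], twist=[[0.0, 0.0, -0.98], [0.0, 0.0, -0.98], [0.0, 0.0, -0.98], [0.0, 0.0, -0.99], [0.0, 0.0, -0.98], [0.0, 0.0, -0.98], [0.0, 0.0, -0.98], [0, 0, 0]], gripper=[0.4, 0.4, 0.4, 0.4, 0.4, 0.4, 0.4, 0.4])

```text
time: 34.65
tool_pos: [0.4559, -0.2032, 0.3098]
ee_rot: [-3.14, -0.002, 2.959]
wrist_force: [-0.6, -0.3, 0.0]
width: 0.0658
finger_force: 0.0
```

```bash
python3 - <<'E'
from wet import *
o=robot.get_obs();p,r=pose(); g=p+G*r.as_matrix()[:,2];print(g,o['joint_positions'].round(2))
w=wets(); print("dryer");wets((.3,.1),(.7,.35)); robot.snapshot("side")
for n in("top","side"): print([(np.round(d["centre"],3).tolist(),round(d["score"],2)) for d in robot.spot_point("wet1_mid",n)])
W=[.439,-.290]; rw=R(.115+np.pi)
plan([(W+[.13],rw,.4,None),(W+[.13],rw,.4,1),(W+[.023],rw,.4,4)])
E
```

```text
[ 0.45545866 -0.20336637  0.12982995] [-0.53  0.01  1.64 -0.    1.49 -1.92]
wet 455 -384 size 99 46 yaw 0.048 px [351. 224.]
dryer
wet 542 251 size 106 46 yaw 1.5 px [185. 199.]
[([0.456, -0.383, 0.013], 0.53)]
[([0.454, -0.383, 0.013], 0.64)]
{"translation": [[0.01, -0.77, 0.0], [0.09, -0.76, 0.0], [0.16, -0.75, 0.0], [0.0, 0.0, 0.0], [0.0, 0.0, 0.67], [0.0, 0.0, 0.67], [0.0, 0.0, 0.66], [0.0, 0.0, 0.67]], "twist": [[0.0, -0.01, -0.98], [0.01, 0.0, -0.97], [0.0, -0.01, -0.98], [0.0, 0.0, 0.0], [0.0, 0.0, 0.0], [0.0, 0.0, 0.0], [0.0, 0.0, 0.0], [0.0, 0.0, 0.0]], "gripper": [0.4, 0.4, 0.4, 0.4, 0.4, 0.4, 0.4, 0.4]}
```

Request:
play_rows(translation=[[0.01, -0.77, 0.0], [0.09, -0.76, 0.0], [0.16, -0.75, 0.0], [0.0, 0.0, 0.0], [0.0, 0.0, 0.67], [0.0, 0.0, 0.67], [0.0, 0.0, 0.66], [0.0, 0.0, 0.67]], twist=[[0.0, 0, -0.98], [0, 0.0, -0.97], [0.0, 0, -0.98], [0.0, 0.0, 0.0], [0.0, 0.0, 0.0], [0.0, 0.0, 0.0], [0.0, 0.0, 0.0], [0.0, 0.0, 0.0]], gripper=[0.4, 0.4, 0.4, 0.4, 0.4, 0.4, 0.4, 0.4])

```text
time: 35.7
tool_pos: [0.4391, -0.2891, 0.2022]
ee_rot: [3.14, -0.002, -3.027]
wrist_force: [0.1, 0.2, -0.8]
width: 0.0659
finger_force: 0.0
```

Request:
play_rows(translation=[[0, 0, 0], [0, 0, 0], [0, 0, 0], [0, 0, 0], [0, 0, 0], [0, 0, 0], [0, 0, 0]], twist=[[0, 0, 0], [0, 0, 0], [0, 0, 0], [0, 0, 0], [0, 0, 0], [0, 0, 0], [0, 0, 0]], gripper=[0.4, -1, -1, -1, -1, -1, -1])

```text
time: 36.4
tool_pos: [0.4387, -0.2906, 0.2035]
ee_rot: [3.14, -0.001, -3.028]
wrist_force: [0.0, 2.1, 3.5]
width: 0.0457
finger_force: 30.0
```

```bash
python3 - <<'E'
from wet import *
p,r=pose(); g=p+G*r.as_matrix()[:,2]; print(g)
g[2]=.15; B=[.4629,.2535]; r2=R(1.489); r1=R(.115+np.pi)
plan([(g,r1,-1,4),(B+[.16],r2,-1,18),(B+[.16],r2,-1,2),(B+[.075],r2,-1,3),(B+[.0425],r2,-1,2)])
E
```

```text
[ 0.4384268  -0.29039369  0.02348335]
{"translation": [[0.0, 0.0, -0.79], [0.01, 0.0, -0.79], [0.0, 0.01, -0.79], [0.0, 0.0, -0.79], [-0.12, 0.75, -0.01], [-0.05, 0.75, -0.02], [0.03, 0.76, -0.01], [0.1, 0.75, -0.02]], "twist": [[0.0, 0.0, 0.0], [0.01, -0.01, 0.0], [0.0, 0.0, -0.01], [0.0, 0.0, 0.0], [0.0, 0.0, 0.98], [0.0, 0.0, 0.98], [0.0, 0.0, 0.99], [0.0, 0.0, 0.98]], "gripper": [-1, -1, -1, -1, -1, -1, -1, -1]}
{"translation": [[0.17, 0.73, -0.01], [0.25, 0.72, -0.01], [0.31, 0.68, -0.02], [0.39, 0.66, -0.01], [0.44, 0.61, -0.01], [0.5, 0.57, -0.02], [0.55, 0.51, -0.01], [0.6, 0.46, -0.02]], "twist": [[0.0, 0.0, 0.98], [0.0, 0.0, 0.98], [0.0, 0.0, 0.98], [0.0, 0.0, 0.99], [0.0, 0.0, 0.98], [0.0, 0.0, 0.98], [0.0, 0.0, 0.98], [0.0, 0.0, 0.98]], "gripper": [-1, -1, -1, -1, -1, -1, -1, -1]}
{"translation": [[0.65, 0.4, -0.01], [0.68, 0.33, -0.01], [0.7, 0.26, -0.02], [0.74, 0.19, -0.01], [0.74, 0.13, -0.02], [0.76, 0.04, -0.01], [0.0, 0.0, 0.0], [0.0, 0.0, 0.0]], "twist": [[0.0, 0.0, 0.99], [0.0, 0.0, 0.98], [0.0, 0.0, 0.98], [0.0, 0.0, 0.98], [0.0, 0.0, 0.98], [0.0, 0.0, 0.99], [0.0, 0.0, 0.0], [0.0, 0.0, 0.0]], "gripper": [-1, -1, -1, -1, -1, -1, -1, -1]}
{"translation": [[0.0, 0.0, 0.71], [0.0, 0.0, 0.71], [0.0, 0.0, 0.71], [0.0, 0.0, 0.4], [0.0, 0.0, 0.41]], "twist": [[0.0, 0.0, 0.0], [0.0, 0.0, 0.0], [0.0, 0.0, 0.0], [0.0, 0.0, 0.0], [0.0, 0.0, 0.0]], "gripper": [-1, -1, -1, -1, -1]}
```

Request:
play_rows(translation=[[0.0, 0.0, -0.79], [0, 0.0, -0.79], [0.0, 0, -0.79], [0.0, 0.0, -0.79], [-0.12, 0.75, -0.01], [-0.05, 0.75, -0.02], [0.03, 0.76, -0.01], [0.1, 0.75, -0.02]], twist=[[0.0, 0.0, 0.0], [0, 0, 0.0], [0.0, 0.0, 0], [0.0, 0.0, 0.0], [0.0, 0.0, 0.98], [0.0, 0.0, 0.98], [0.0, 0.0, 0.99], [0.0, 0.0, 0.98]], gripper=[-1, -1, -1, -1, -1, -1, -1, -1])

```text
time: 37.2
tool_pos: [0.444, -0.1692, 0.3312]
ee_rot: [-3.141, -0.003, 2.858]
wrist_force: [0.0, 0.1, -2.2]
width: 0.0455
finger_force: 30.0
```

Request:
play_rows(translation=[[0.17, 0.73, -0.01], [0.25, 0.72, -0.01], [0.31, 0.68, -0.02], [0.39, 0.66, -0.01], [0.44, 0.61, -0.01], [0.5, 0.57, -0.02], [0.55, 0.51, -0.01], [0.6, 0.46, -0.02]], twist=[[0.0, 0.0, 0.98], [0.0, 0.0, 0.98], [0.0, 0.0, 0.98], [0.0, 0.0, 0.99], [0.0, 0.0, 0.98], [0.0, 0.0, 0.98], [0.0, 0.0, 0.98], [0.0, 0.0, 0.98]], gripper=[-1, -1, -1, -1, -1, -1, -1, -1])

```text
time: 38.0
tool_pos: [0.4553, 0.0724, 0.3357]
ee_rot: [-3.139, -0.001, 2.073]
wrist_force: [0.0, -0.8, -2.0]
width: 0.0459
finger_force: 30.0
```

Request:
play_rows(translation=[[0.65, 0.4, -0.01], [0.68, 0.33, -0.01], [0.7, 0.26, -0.02], [0.74, 0.19, -0.01], [0.74, 0.13, -0.02], [0.76, 0.04, -0.01], [0.0, 0.0, 0.0], [0.0, 0.0, 0.0]], twist=[[0.0, 0.0, 0.99], [0.0, 0.0, 0.98], [0.0, 0.0, 0.98], [0.0, 0.0, 0.98], [0.0, 0.0, 0.98], [0.0, 0.0, 0.99], [0.0, 0.0, 0.0], [0.0, 0.0, 0.0]], gripper=[-1, -1, -1, -1, -1, -1, -1, -1])

```text
time: 38.8
tool_pos: [0.4637, 0.253, 0.3387]
ee_rot: [-3.138, 0.002, 1.49]
wrist_force: [-0.5, -0.7, -1.7]
width: 0.0459
finger_force: 30.0
```

```bash
python3 - <<'E'
from wet import *
o=robot.get_obs();p,r=pose(); print(p+G*r.as_matrix()[:,2],o['ee_rot'],o['width'])
B=[.4629,.2535]; r2=R(1.489)
plan([(B+[.075],r2,-1,3),(B+[.0425],r2,-1,2)])
E
```

```text
[0.46305731 0.25280715 0.15871917] [-3.13816881e+00  1.60973562e-03  1.48964530e+00] 0.045943451360299294
{"translation": [[0.0, 0.0, 0.7], [0.01, -0.01, 0.7], [0.0, -0.01, 0.69], [0.0, 0.0, 0.41], [0.0, 0.0, 0.41]], "twist": [[-0.01, 0.01, 0.0], [-0.01, 0.0, 0.0], [-0.01, 0.01, 0.01], [0.0, 0.0, 0.0], [0.0, 0.0, 0.0]], "gripper": [-1, -1, -1, -1, -1]}
```

Request:
play_rows(translation=[[0.0, 0.0, 0.7], [0, 0, 0.7], [0.0, 0, 0.69], [0.0, 0.0, 0.43], [0.0, 0.0, 0.43], [0, 0, 0], [0, 0, 0]], twist=[[0, 0, 0], [0, 0, 0], [0, 0, 0], [0, 0, 0], [0, 0, 0], [0, 0, 0], [0, 0, 0]], gripper=[-1, -1, -1, -1, -1, -1, -1])

```text
time: 39.5
tool_pos: [0.4636, 0.2518, 0.2214]
ee_rot: [-3.139, 0.001, 1.487]
wrist_force: [-0.3, 0.3, -1.2]
width: 0.0457
finger_force: 30.0
```

Request:
play_rows(translation=[[0, 0, 0], [0, 0, 0], [0, 0, 0], [0, 0, 0], [0.0, 0.0, -0.85], [0.0, 0, -0.85], [0.0, 0.0, -0.85]], twist=[[0, 0, 0], [0, 0, 0], [0, 0, 0], [0, 0, 0], [0, 0, 0], [0, 0, 0], [0, 0, 0]], gripper=[0.3, 0.3, 0.3, 0.3, 0.3, 0.3, 0.3])

```text
time: 40.2
tool_pos: [0.4635, 0.253, 0.3246]
ee_rot: [-3.139, 0.0, 1.488]
wrist_force: [1.3, 0.5, -0.4]
width: 0.0609
finger_force: 0.0
```

```bash
python3 - <<'E'
from wet import *
o=robot.get_obs();p,r=pose(); print(p+G*r.as_matrix()[:,2],o['ee_rot'],o['width'])
wets()
W=[.455,-.384]; r2=R(.048,.3)
plan([(W+[.12],r2,.4,None),(W+[.12],r2,.4,1),(W+[.025],r2,.4,4)])
E
```

```text
[0.46295506 0.2530639  0.14459083] [-3.13850553e+00  4.52851010e-06  1.48802387e+00] 0.06089605610819419
wet 455 -384 size 99 46 yaw 0.055 px [352. 224.]
{"translation": [[-0.89, -0.01, 0.05], [-0.9, 0.05, 0.04], [-0.88, 0.13, 0.03], [-0.88, 0.19, 0.02], [-0.85, 0.27, 0.01], [-0.83, 0.33, 0.0], [-0.8, 0.4, 0.0], [-0.77, 0.46, -0.01]], "twist": [[-0.12, 0.13, 0.79], [-0.12, 0.13, 0.8], [-0.12, 0.13, 0.79], [-0.11, 0.13, 0.79], [-0.12, 0.13, 0.8], [-0.12, 0.13, 0.79], [-0.12, 0.14, 0.8], [-0.12, 0.13, 0.79]], "gripper": [0.4, 0.4, 0.4, 0.4, 0.4, 0.4, 0.4, 0.4]}
{"translation": [[-0.73, 0.51, -0.02], [-0.69, 0.58, -0.01], [-0.64, 0.63, -0.02], [-0.58, 0.67, -0.02], [-0.53, 0.72, -0.02], [-0.47, 0.77, -0.01], [-0.41, 0.79, -0.01], [-0.35, 0.83, -0.01]], "twist": [[-0.12, 0.13, 0.79], [-0.12, 0.13, 0.8], [-0.11, 0.13, 0.79], [-0.12, 0.13, 0.79], [-0.12, 0.13, 0.8], [-0.12, 0.13, 0.79], [-0.12, 0.13, 0.79], [-0.12, 0.13, 0.8]], "gripper": [0.4, 0.4, 0.4, 0.4, 0.4, 0.4, 0.4, 0.4]}
{"translation": [[-0.28, 0.85, 0.0], [-0.21, 0.87, 0.01], [0.0, 0.0, 0.0], [-0.18, 0.0, 0.57], [-0.17, 0.0, 0.56], [-0.18, 0.0, 0.57], [-0.17, 0.0, 0.57]], "twist": [[-0.11, 0.13, 0.79], [-0.12, 0.14, 0.79], [0.0, 0.0, 0.0], [0.0, 0.0, 0.0], [0.0, 0.0, 0.0], [0.0, 0.0, 0.0], [0.0, 0.0, 0.0]], "gripper": [0.4, 0.4, 0.4, 0.4, 0.4, 0.4, 0.4]}
```

Request:
play_rows(translation=[[-0.89, -0.01, 0.05], [-0.9, 0.05, 0.04], [-0.88, 0.13, 0.03], [-0.88, 0.19, 0.02], [-0.85, 0.27, 0.01], [-0.83, 0.33, 0.0], [-0.8, 0.4, 0.0], [-0.77, 0.46, -0.01]], twist=[[-0.12, 0.13, 0.79], [-0.12, 0.13, 0.8], [-0.12, 0.13, 0.79], [-0.11, 0.13, 0.79], [-0.12, 0.13, 0.8], [-0.12, 0.13, 0.79], [-0.12, 0.14, 0.8], [-0.12, 0.13, 0.79]], gripper=[0.4, 0.4, 0.4, 0.4, 0.4, 0.4, 0.4, 0.4])

```text
time: 41.05
tool_pos: [0.4352, -0.0328, 0.3072]
ee_rot: [3.086, -0.127, 0.852]
wrist_force: [1.0, 0.5, -0.7]
width: 0.0657
finger_force: 0.0
```

Request:
play_rows(translation=[[-0.73, 0.51, -0.02], [-0.69, 0.58, -0.01], [-0.64, 0.63, -0.02], [-0.58, 0.67, -0.02], [-0.53, 0.72, -0.02], [-0.47, 0.77, -0.01], [-0.41, 0.79, -0.01], [-0.35, 0.83, -0.01]], twist=[[-0.12, 0.13, 0.79], [-0.12, 0.13, 0.8], [-0.11, 0.13, 0.79], [-0.12, 0.13, 0.79], [-0.12, 0.13, 0.8], [-0.12, 0.13, 0.79], [-0.12, 0.13, 0.79], [-0.12, 0.13, 0.8]], gripper=[0.4, 0.4, 0.4, 0.4, 0.4, 0.4, 0.4, 0.4])

```text
time: 41.85
tool_pos: [0.4068, -0.3176, 0.2911]
ee_rot: [3.116, -0.261, 0.21]
wrist_force: [0.3, -0.2, -0.3]
width: 0.0657
finger_force: 0.0
```

Request:
play_rows(translation=[[-0.28, 0.85, 0.0], [-0.21, 0.87, 0.01], [0.0, 0.0, 0.0], [0, 0, 0]], twist=[[-0.11, 0.13, 0.79], [-0.12, 0.14, 0.79], [0.0, 0.0, 0.0], [0, 0, 0]], gripper=[0.4, 0.4, 0.4, 0.4])

```text
time: 42.25
tool_pos: [0.3998, -0.3877, 0.2866]
ee_rot: [3.139, -0.289, 0.049]
wrist_force: [0.3, 0.3, -0.0]
width: 0.066
finger_force: 0.0
```

```bash
python3 - <<'E'
from wet import *
o=robot.get_obs();p,r=pose(); print(p+G*r.as_matrix()[:,2],o['ee_rot'],o['joint_positions'].round(2))
print("dryer");wets((.3,.1),(.7,.35)); robot.snapshot("side")
for n in("top","side"): print([(np.round(d["centre"],3).tolist(),round(d["score"],2)) for d in robot.spot_point("wet1_mid",n)])
W=[.455,-.384]; r2=R(.048,.3)
plan([(W+[.025],r2,.4,4)])
im=cv2.imread("pics/last_top.png")
cv2.imwrite("pics/c10.png",cv2.resize(im[130:270,120:400],None,fx=2.8,fy=2.8,interpolation=cv2.INTER_CUBIC))
E
```

```text
[ 0.45101526 -0.38565122  0.11403047] [ 3.13893481 -0.28860079  0.04865607] [-0.94  0.1   1.61  0.25  1.28  0.53]
dryer
wet 542 251 size 106 46 yaw 1.501 px [185. 199.]
wet 463 255 size 105 45 yaw 1.496 px [184. 219.]
[([0.451, -0.385, 0.013], 0.5)]
[([0.452, -0.378, 0.012], 0.71), ([0.621, 0.239, 0.026], 0.2)]
{"translation": [[-0.15, 0.0, 0.54], [-0.16, 0.0, 0.55], [-0.15, 0.0, 0.54], [-0.16, 0.01, 0.54]], "twist": [[0.01, 0.03, 0.01], [0.0, 0.02, 0.01], [0.01, 0.03, 0.0], [0.01, 0.03, 0.01]], "gripper": [0.4, 0.4, 0.4, 0.4]}
```

View pics/c10.png

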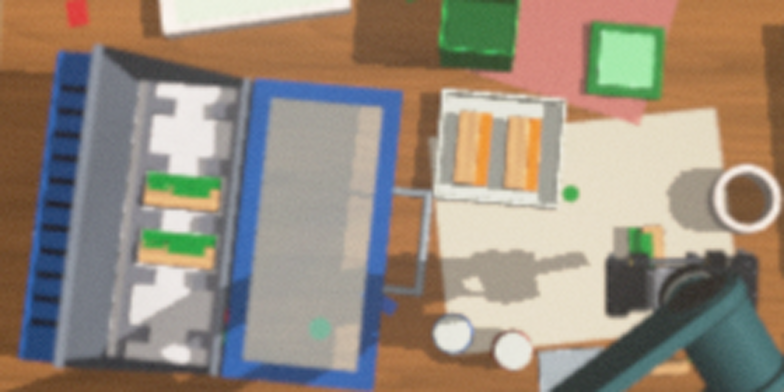

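Request:
play_rows(translation=[[-0.15, 0.0, 0.54], [-0.16, 0.0, 0.55], [-0.15, 0.0, 0.54], [-0.16, 0, 0.54], [0, 0, 0], [0, 0, 0], [0, 0, 0], [0, 0, 0]], twist=[[0, 0.03, 0], [0.0, 0.02, 0], [0, 0.03, 0.0], [0, 0.03, 0], [0, 0, 0], [0, 0, 0], [0, 0, 0], [0, 0, 0]], gripper=[0.4, 0.4, 0.4, 0.4, 0.4, -1, -1, -1])

```text
time: 43.25
tool_pos: [0.4019, -0.3877, 0.1985]
ee_rot: [3.136, -0.302, 0.05]
wrist_force: [0.3, 0.3, 1.8]
width: 0.0461
finger_force: 30.0
```

Request:
play_rows(translation=[[0, 0, 0], [0, 0, 0], [0, 0, 0]], twist=[[0, 0, 0], [0, 0, 0], [0, 0, 0]], gripper=[-1, -1, -1])

```text
time: 43.55
tool_pos: [0.4018, -0.3878, 0.1985]
ee_rot: [3.137, -0.302, 0.05]
wrist_force: [-0.4, 2.9, 6.5]
width: 0.0457
finger_force: 30.0
```

```bash
python3 - <<'E'
from wet import *
p,r=pose(); g=p+G*r.as_matrix()[:,2]; print(g,robot.get_obs()['ee_rot'])
off=g[0]-.455; g[2]=.15; D=np.array([.6182,.2408])+off*np.array([.081,.997]); D=D.tolist(); print(D)
plan([(g,r,-1,4),(D+[.17],R(1.489,.3),-1,20),(D+[.17],R(1.489,.3),-1,2)])
E
```

```text
[ 0.4553319  -0.38600068  0.02660237] [ 3.1365916  -0.30201095  0.04993888]
[0.6182268842641931, 0.2411309087827227]
{"translation": [[0.23, 0.0, -0.74], [0.23, 0.01, -0.73], [0.23, 0.0, -0.74], [0.23, 0.0, -0.74], [0.29, -0.71, 0.06], [0.35, -0.68, 0.08], [0.38, -0.65, 0.09], [0.44, -0.63, 0.11]], "twist": [[0.0, 0.0, 0.0], [0.0, 0.0, 0.0], [0.0, 0.0, 0.0], [0.0, 0.0, 0.0], [0.22, 0.0, -0.69], [0.21, 0.0, -0.68], [0.22, 0.0, -0.69], [0.21, 0.0, -0.69]], "gripper": [-1, -1, -1, -1, -1, -1, -1, -1]}
{"translation": [[0.47, -0.59, 0.11], [0.51, -0.56, 0.14], [0.55, -0.51, 0.14], [0.59, -0.47, 0.15], [0.61, -0.43, 0.16], [0.65, -0.38, 0.18], [0.66, -0.34, 0.18], [0.69, -0.28, 0.18]], "twist": [[0.22, 0.0, -0.69], [0.21, 0.0, -0.68], [0.22, 0.01, -0.69], [0.21, 0.0, -0.69], [0.22, 0.0, -0.69], [0.21, 0.0, -0.68], [0.22, 0.0, -0.69], [0.21, 0.0, -0.69]], "gripper": [-1, -1, -1, -1, -1, -1, -1, -1]}
{"translation": [[0.71, -0.23, 0.19], [0.72, -0.18, 0.2], [0.73, -0.12, 0.2], [0.74, -0.07, 0.2], [0.74, -0.01, 0.2], [0.74, 0.04, 0.21], [0.73, 0.1, 0.2], [0.73, 0.15, 0.2]], "twist": [[0.22, 0.0, -0.69], [0.22, 0.0, -0.68], [0.21, 0.0, -0.69], [0.22, 0.0, -0.69], [0.21, 0.0, -0.68], [0.22, 0.01, -0.69], [0.21, 0.0, -0.69], [0.22, 0.0, -0.69]], "gripper": [-1, -1, -1, -1, -1, -1, -1, -1]}
{"translation": [[0.0, 0.0, 0.0], [0.0, 0.0, 0.0]], "twist": [[0.0, 0.0, 0.0], [0.0, 0.0, 0.0]], "gripper": [-1, -1]}
```

Request:
play_rows(translation=[[0.23, 0.0, -0.74], [0.23, 0, -0.73], [0.23, 0.0, -0.74], [0.23, 0.0, -0.74], [0.29, -0.71, 0.06], [0.35, -0.68, 0.08], [0.38, -0.65, 0.09], [0.44, -0.63, 0.11]], twist=[[0.0, 0.0, 0.0], [0.0, 0.0, 0.0], [0.0, 0.0, 0.0], [0.0, 0.0, 0.0], [0.22, 0.0, -0.69], [0.21, 0.0, -0.68], [0.22, 0.0, -0.69], [0.21, 0.0, -0.69]], gripper=[-1, -1, -1, -1, -1, -1, -1, -1])

```text
time: 44.35
tool_pos: [0.4442, -0.2711, 0.324]
ee_rot: [3.139, -0.298, 0.339]
wrist_force: [0.3, -0.8, -1.3]
width: 0.0458
finger_force: 30.0
```

Request:
play_rows(translation=[[0.47, -0.59, 0.11], [0.51, -0.56, 0.14], [0.55, -0.51, 0.14], [0.59, -0.47, 0.15], [0.61, -0.43, 0.16], [0.65, -0.38, 0.18], [0.66, -0.34, 0.18], [0.69, -0.28, 0.18]], twist=[[0.22, 0.0, -0.69], [0.21, 0.0, -0.68], [0.22, 0.01, -0.69], [0.21, 0.0, -0.69], [0.22, 0.0, -0.69], [0.21, 0.0, -0.68], [0.22, 0.0, -0.69], [0.21, 0.0, -0.69]], gripper=[-1, -1, -1, -1, -1, -1, -1, -1])

```text
time: 45.15
tool_pos: [0.529, -0.0408, 0.3321]
ee_rot: [3.141, -0.298, 0.915]
wrist_force: [0.5, -0.4, -1.3]
width: 0.0454
finger_force: 30.0
```

Request:
play_rows(translation=[[0.71, -0.23, 0.19], [0.72, -0.18, 0.2], [0.73, -0.12, 0.2], [0.74, -0.07, 0.2], [0.74, -0.01, 0.2], [0.74, 0.04, 0.21], [0.73, 0.1, 0.2], [0.73, 0.15, 0.2]], twist=[[0.22, 0.0, -0.69], [0.22, 0.0, -0.68], [0.21, 0.0, -0.69], [0.22, 0.0, -0.69], [0.21, 0.0, -0.68], [0.22, 0.01, -0.69], [0.21, 0.0, -0.69], [0.22, 0.0, -0.69]], gripper=[-1, -1, -1, -1, -1, -1, -1, -1])

```text
time: 45.95
tool_pos: [0.6143, 0.1896, 0.3396]
ee_rot: [-3.139, -0.3, 1.491]
wrist_force: [0.5, -0.1, -0.6]
width: 0.0455
finger_force: 30.0
```

Request:
play_rows(translation=[[0.0, 0.0, 0.0], [0.0, 0.0, 0.0]], twist=[[0.0, 0.0, 0.0], [0.0, 0.0, 0.0]], gripper=[-1, -1])

```text
time: 46.15
tool_pos: [0.6139, 0.1889, 0.3394]
ee_rot: [-3.138, -0.299, 1.488]
wrist_force: [-0.1, 0.8, -0.8]
width: 0.0457
finger_force: 30.0
```

```bash
python3 - <<'E'
from wet import *
o=robot.get_obs();p,r=pose(); print(p+G*r.as_matrix()[:,2],o['ee_rot'],o['width'])
cv2.imwrite("pics/c11.png",cv2.resize(robot.snapshot("side")[80:230,180:360,::-1],None,fx=4,fy=4,interpolation=cv2.INTER_CUBIC))
D=[.6182,.2411]; r2=R(1.489,.3)
plan([(D+[.085],r2,-1,3),(D+[.045],r2,-1,2)])
E
```

```text
[0.61770009 0.24188973 0.1674209 ] [-3.1382085  -0.29947985  1.48848562] 0.04570741016358944
{"translation": [[-0.2, 0.0, 0.66], [-0.21, 0.0, 0.66], [-0.2, 0.01, 0.65], [-0.15, 0.0, 0.48], [-0.15, 0.0, 0.48]], "twist": [[-0.01, 0.0, 0.0], [-0.01, 0.0, -0.01], [-0.01, 0.0, 0.0], [0.0, 0.0, 0.0], [0.0, 0.0, 0.0]], "gripper": [-1, -1, -1, -1, -1]}
```

View pics/c11.png

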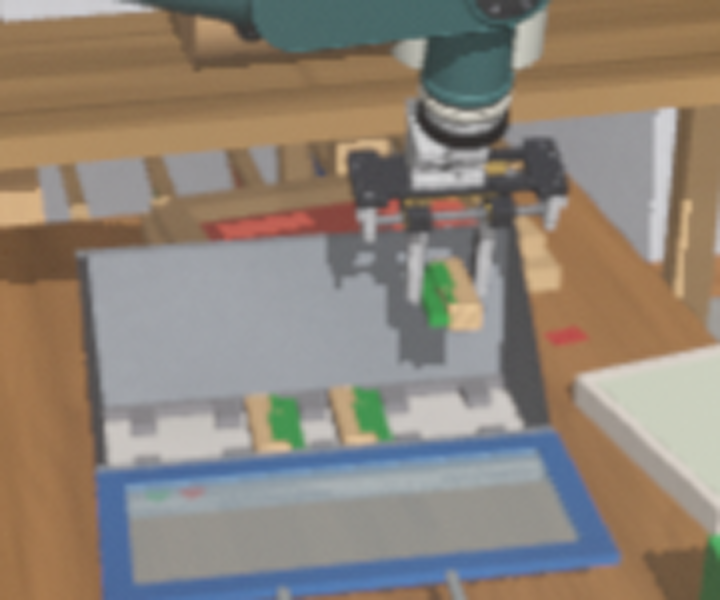

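Request:
play_rows(translation=[[-0.2, 0.0, 0.66], [-0.21, 0.0, 0.66], [-0.2, 0.0, 0.65], [-0.09, 0.0, 0.3], [0, 0, 0]], twist=[[0, 0, 0], [0, 0, 0], [0, 0, 0], [0, 0, 0], [0, 0, 0]], gripper=[-1, -1, -1, -1, -1])

```text
time: 46.7
tool_pos: [0.6129, 0.1877, 0.2428]
ee_rot: [-3.134, -0.299, 1.485]
wrist_force: [-0.4, -0.1, -1.9]
width: 0.046
finger_force: 30.0
```

```bash
python3 - <<'E'
from wet import *
o=robot.get_obs();p,r=pose(); print(p+G*r.as_matrix()[:,2],o['ee_rot'],o['width'],o['wrist_force'])
D=[.6182,.2411]; r2=R(1.489,.3)
plan([(D+[.0465],r2,-1,2)])
E
```

```text
[0.61608126 0.24070819 0.07081212] [-3.1341869  -0.29937162  1.48545018] 0.045989819409438006 [-0.36225691 -0.12307963 -1.85721011]
{"translation": [[-0.08, 0.01, 0.29], [-0.09, 0.02, 0.29]], "twist": [[-0.03, 0.0, -0.02], [-0.03, 0.01, -0.01]], "gripper": [-1, -1]}
```

Request:
play_rows(translation=[[-0.08, 0.02, 0.29], [-0.09, 0.02, 0.3], [0, 0, 0], [0, 0, 0]], twist=[[-0.03, 0, -0.02], [-0.03, 0, -0.01], [0, 0, 0], [0, 0, 0]], gripper=[-1, -1, -1, -1])

```text
time: 47.1
tool_pos: [0.6154, 0.1893, 0.2208]
ee_rot: [3.137, -0.301, 1.492]
wrist_force: [0.7, 0.5, -0.8]
width: 0.0461
finger_force: 30.0
```

Request:
play_rows(translation=[[0, 0, 0], [0, 0, 0], [0, 0, 0], [0, 0, 0], [0.23, 0, -0.75], [0.23, 0, -0.75], [0.23, 0, -0.75], [0.23, 0, -0.75]], twist=[[0, 0, 0], [0, 0, 0], [0, 0, 0], [0, 0, 0], [0, 0, 0], [0, 0, 0], [0, 0, 0], [0, 0, 0]], gripper=[0.28, 0.28, 0.28, 0.28, 0.28, 0.28, 0.28, 0.28])

```text
time: 47.9
tool_pos: [0.6146, 0.1889, 0.3478]
ee_rot: [3.136, -0.301, 1.492]
wrist_force: [0.7, -0.2, -0.8]
width: 0.0599
finger_force: 0.0
```

```bash
python3 - <<'E'
from wet import *
o=robot.get_obs();p,r=pose(); g=p+G*r.as_matrix()[:,2]; print(g,o['ee_rot'],o['width'])
# to a spot above/in front of the lowered handle, tool x along hinge
h=np.array([.476,-.0795]); 
plan([([.476,-.10,.20],R(3.06),-.4,None)])
E
```

```text
[0.61974434 0.24199085 0.17593556] [ 3.13641153 -0.30108537  1.49177892] 0.05985111559073399
{"translation": [[-0.41, -0.17, -0.18], [-0.39, -0.21, -0.16], [-0.37, -0.24, -0.16], [-0.35, -0.28, -0.16], [-0.32, -0.31, -0.14], [-0.3, -0.35, -0.13], [-0.27, -0.37, -0.13], [-0.23, -0.4, -0.11]], "twist": [[0.14, -0.14, -0.92], [0.14, -0.13, -0.91], [0.14, -0.14, -0.92], [0.14, -0.14, -0.91], [0.15, -0.13, -0.92], [0.14, -0.14, -0.91], [0.14, -0.14, -0.92], [0.14, -0.13, -0.91]], "gripper": [-0.4, -0.4, -0.4, -0.4, -0.4, -0.4, -0.4, -0.4]}
{"translation": [[-0.2, -0.41, -0.11], [-0.16, -0.44, -0.1], [-0.12, -0.45, -0.09], [-0.08, -0.46, -0.08], [-0.04, -0.46, -0.08], [0.01, -0.47, -0.07], [0.04, -0.47, -0.06], [0.09, -0.46, -0.05]], "twist": [[0.14, -0.14, -0.92], [0.14, -0.14, -0.91], [0.14, -0.13, -0.92], [0.14, -0.14, -0.91], [0.15, -0.14, -0.92], [0.14, -0.13, -0.91], [0.14, -0.14, -0.92], [0.14, -0.14, -0.92]], "gripper": [-0.4, -0.4, -0.4, -0.4, -0.4, -0.4, -0.4, -0.4]}
{"translation": [[0.13, -0.45, -0.06]], "twist": [[0.14, -0.14, -0.91]], "gripper": [-0.4]}
```

Request:
play_rows(translation=[[-0.41, -0.17, -0.18], [-0.39, -0.21, -0.16], [-0.37, -0.24, -0.16], [-0.35, -0.28, -0.16], [-0.32, -0.31, -0.14], [-0.3, -0.35, -0.13], [-0.27, -0.37, -0.13], [-0.23, -0.4, -0.11]], twist=[[0.14, -0.14, -0.92], [0.14, -0.13, -0.91], [0.14, -0.14, -0.92], [0.14, -0.14, -0.91], [0.15, -0.13, -0.92], [0.14, -0.14, -0.91], [0.14, -0.14, -0.92], [0.14, -0.13, -0.91]], gripper=[-0.4, -0.4, -0.4, -0.4, -0.4, -0.4, -0.4, -0.4])

```text
time: 48.7
tool_pos: [0.549, 0.0522, 0.3619]
ee_rot: [3.076, -0.158, 2.243]
wrist_force: [0.3, -0.8, 0.2]
width: 0.0279
finger_force: 0.0
```

Request:
play_rows(translation=[[-0.2, -0.41, -0.11], [-0.16, -0.44, -0.1], [-0.12, -0.45, -0.09], [-0.08, -0.46, -0.08], [-0.04, -0.46, -0.08], [0.01, -0.47, -0.07], [0.04, -0.47, -0.06], [0.09, -0.46, -0.05]], twist=[[0.14, -0.14, -0.92], [0.14, -0.14, -0.91], [0.14, -0.13, -0.92], [0.14, -0.14, -0.91], [0.15, -0.14, -0.92], [0.14, -0.13, -0.91], [0.14, -0.14, -0.92], [0.14, -0.14, -0.92]], gripper=[-0.4, -0.4, -0.4, -0.4, -0.4, -0.4, -0.4, -0.4])

```text
time: 49.5
tool_pos: [0.4839, -0.0836, 0.377]
ee_rot: [3.129, -0.013, 2.973]
wrist_force: [0.8, -0.4, -0.7]
width: 0.0282
finger_force: 0.0
```

Request:
play_rows(translation=[[0.13, -0.45, -0.06], [0, 0, 0], [0, 0, 0]], twist=[[0.14, -0.14, -0.91], [0, 0, 0], [0, 0, 0]], gripper=[-0.4, -0.4, -0.4])

```text
time: 49.8
tool_pos: [0.4761, -0.0998, 0.3791]
ee_rot: [3.141, 0.001, 3.058]
wrist_force: [-0.3, -0.2, -0.4]
width: 0.0281
finger_force: 0.0
```

```bash
python3 - <<'E'
from wet import *
o=robot.get_obs();p,r=pose(); g=p+G*r.as_matrix()[:,2]; print(g,o['ee_rot'],o['width'])
wets((.3,.1),(.7,.35)); s=robot.snapshot("side")
for n in("top","side"):
  for t in("wet1_mid","dry1_mid","door_handle"): print(n,t,[(np.round(d["centre"],3).tolist(),round(d["score"],2)) for d in robot.spot_point(t,n)])
b=s[100:300,180:400,::-1]; a=cv2.imread("pics/last_top.png")[130:270,120:330]
cv2.imwrite("pics/c12.png",np.vstack([cv2.resize(b,(396,360)).copy()]) if 0 else np.hstack([cv2.resize(b,(400,364),interpolation=cv2.INTER_CUBIC),cv2.resize(a,(400,364),interpolation=cv2.INTER_CUBIC)]))
Hd=[.476,-.0795]
plan([(Hd+[.1],R(3.06),-.4,3),(Hd+[.05],R(3.06),-.4,2)])
E
```

```text
[ 0.47623334 -0.09967667  0.1990923 ] [3.14078071e+00 9.29200018e-04 3.05763099e+00] 0.02813043206428498
wet 624 246 size 105 46 yaw 1.493 px [187. 177.]
wet 542 251 size 106 46 yaw 1.501 px [185. 198.]
wet 463 255 size 105 44 yaw 1.48 px [183. 219.]
top wet1_mid [([0.623, 0.238, 0.032], 0.73), ([0.536, 0.25, 0.018], 0.17)]
top dry1_mid [([0.603, -0.21, 0.02], 0.76)]
top door_handle [([0.477, -0.08, 0.058], 0.74), ([0.538, 0.25, 0.023], 0.52)]
side wet1_mid [([0.619, 0.244, 0.034], 0.61)]
side dry1_mid [([0.603, -0.212, 0.014], 0.69), ([0.378, 0.261, 0.02], 0.28)]
side door_handle [([0.475, -0.078, 0.057], 0.81), ([0.311, -0.343, -0.002], 0.59)]
{"translation": [[0.02, 0.17, 0.82], [0.01, 0.16, 0.82], [0.02, 0.17, 0.83], [0.0, 0.0, 0.62], [0.0, 0.0, 0.63]], "twist": [[0.0, 0.0, 0.0], [0.0, 0.0, 0.0], [0.0, 0.0, 0.0], [0.0, 0.0, 0.0], [0.0, 0.0, 0.0]], "gripper": [-0.4, -0.4, -0.4, -0.4, -0.4]}
```

View pics/c12.png

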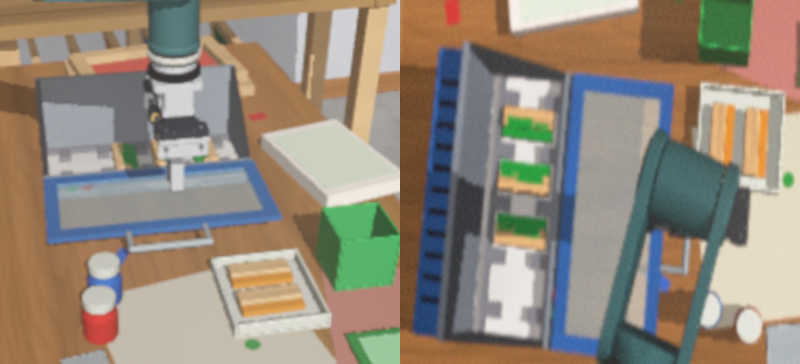

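Request:
play_rows(translation=[[0.02, 0.17, 0.82], [0.01, 0.16, 0.82], [0.02, 0.17, 0.83], [0, 0, 0.1], [0.0, 0.0, 0.57], [0.0, 0.0, 0.57], [0, 0, 0], [0, 0, 0]], twist=[[0, 0, 0], [0, 0, 0], [0, 0, 0], [0, 0, 0], [0, 0, 0], [0, 0, 0], [0, 0, 0], [0, 0, 0]], gripper=[-0.4, -0.4, -0.4, -0.4, -0.4, -0.4, -0.4, -1])

```text
time: 51.0
tool_pos: [0.4763, -0.0801, 0.2316]
ee_rot: [-3.141, 0.001, 3.06]
wrist_force: [-0.8, 0.3, 0.3]
width: 0.0233
finger_force: 0.0
```

Request:
play_rows(translation=[[0, 0, 0], [0, 0, 0], [0, 0, 0], [0, 0, 0]], twist=[[0, 0, 0], [0, 0, 0], [0, 0, 0], [0, 0, 0]], gripper=[-1, -1, -1, -1])

```text
time: 51.4
tool_pos: [0.4765, -0.0807, 0.2318]
ee_rot: [-3.139, 0.004, 3.06]
wrist_force: [1.9, -4.6, -0.3]
width: 0.0111
finger_force: 30.0
```

```bash
sed -i 's/a0=np.arctan2(d\[2\],d@ex);/a0=np.arctan2(d[2],d@ex)%(2*np.pi);/' arc.py; python3 - <<'E'
from arc import *
o=robot.get_obs(); print(o['width'],o['finger_force'],o['wrist_force'])
arc(1.6,18,-1)
E
```

```text
0.011141819819741244 30.000265538692474 [ 1.89880946 -4.55786241 -0.29481621]
angle 3.1540715503817274 radius 0.2565909585491088
{"translation": [[-0.02, 0.01, -0.55], [0.0, 0.06, -0.55], [0.0, 0.12, -0.54], [0.0, 0.16, -0.53], [0.0, 0.2, -0.52], [0.0, 0.25, -0.49], [0.0, 0.29, -0.47], [0.0, 0.33, -0.44]], "twist": [[-0.03, 0.04, 0.0], [0.0, 0.0, 0.0], [0.0, 0.0, 0.0], [0.0, 0.0, 0.0], [0.0, 0.0, 0.0], [0.0, 0.0, 0.0], [0.0, 0.0, 0.0], [0.0, 0.0, 0.0]], "gripper": [-1, -1, -1, -1, -1, -1, -1, -1]}
{"translation": [[0.0, 0.37, -0.42], [0.0, 0.4, -0.38], [0.0, 0.43, -0.34], [0.0, 0.46, -0.3], [0.0, 0.48, -0.27], [0.0, 0.51, -0.22], [0.0, 0.52, -0.18], [0.0, 0.53, -0.13]], "twist": [[0.0, 0.0, 0.0], [0.0, 0.0, 0.0], [0.0, 0.0, 0.0], [0.0, 0.0, 0.0], [0.0, 0.0, 0.0], [0.0, 0.0, 0.0], [0.0, 0.0, 0.0], [0.0, 0.0, 0.0]], "gripper": [-1, -1, -1, -1, -1, -1, -1, -1]}
{"translation": [[0.0, 0.55, -0.08], [0.0, 0.55, -0.04]], "twist": [[0.0, 0.0, 0.0], [0.0, 0.0, 0.0]], "gripper": [-1, -1]}
```

Request:
play_rows(translation=[[0, 0.01, -0.55], [0.0, 0.06, -0.55], [0.0, 0.12, -0.54], [0.0, 0.16, -0.53], [0.0, 0.2, -0.52], [0.0, 0.25, -0.49], [0.0, 0.29, -0.47], [0.0, 0.33, -0.44]], twist=[[0, 0, 0], [0, 0, 0], [0, 0, 0], [0, 0, 0], [0, 0, 0], [0, 0, 0], [0, 0, 0], [0, 0, 0]], gripper=[-1, -1, -1, -1, -1, -1, -1, -1])

```text
time: 52.2
tool_pos: [0.4809, -0.0245, 0.395]
ee_rot: [-3.136, 0.004, 3.058]
wrist_force: [3.6, -8.6, -2.1]
width: 0.0109
finger_force: 30.0
```

Request:
play_rows(translation=[[0.0, 0.37, -0.42], [0.0, 0.4, -0.38], [0.0, 0.43, -0.34], [0.0, 0.46, -0.3], [0.0, 0.48, -0.27], [0.0, 0.51, -0.22], [0.0, 0.52, -0.18], [0.0, 0.53, -0.13]], twist=[[0, 0, 0], [0, 0, 0], [0, 0, 0], [0, 0, 0], [0, 0, 0], [0, 0, 0], [0, 0, 0], [0, 0, 0]], gripper=[-1, -1, -1, -1, -1, -1, -1, -1])

```text
time: 53.0
tool_pos: [0.4921, 0.1236, 0.4873]
ee_rot: [-3.138, 0.006, 3.057]
wrist_force: [1.9, -7.2, 6.9]
width: 0.0113
finger_force: 30.0
```

Request:
play_rows(translation=[[0.0, 0.55, -0.08], [0.0, 0.55, -0.04], [0, 0, 0]], twist=[[0, 0, 0], [0, 0, 0], [0, 0, 0]], gripper=[-1, -1, -1])

```text
time: 53.3
tool_pos: [0.4959, 0.1702, 0.4911]
ee_rot: [3.138, 0.006, 3.063]
wrist_force: [2.1, 2.3, 7.6]
width: 0.0114
finger_force: 30.0
```

```bash
python3 - <<'E'
from arc import *
o=robot.get_obs(); print(o['width'],o['finger_force'],o['wrist_force'])
arc(.70,14,-1)
E
```

```text
0.011419983568910972 30.00085026025772 [2.09514936 2.30069987 7.56336001]
angle 1.585275064595055 radius 0.25616185117310974
{"translation": [[-0.03, 0.42, 0.01], [0.0, 0.41, 0.04], [0.0, 0.4, 0.06], [0.0, 0.39, 0.08], [0.0, 0.39, 0.11], [0.0, 0.38, 0.13], [0.0, 0.37, 0.16], [0.0, 0.36, 0.18]], "twist": [[0.04, 0.06, 0.03], [0.0, 0.0, 0.0], [0.0, 0.0, 0.0], [0.0, 0.0, 0.0], [0.0, 0.0, 0.0], [0.0, 0.0, 0.0], [0.0, 0.0, 0.0], [0.0, 0.0, 0.0]], "gripper": [-1, -1, -1, -1, -1, -1, -1, -1]}
{"translation": [[0.0, 0.35, 0.21], [0.0, 0.34, 0.22], [0.0, 0.32, 0.25], [0.0, 0.3, 0.26], [0.0, 0.29, 0.29], [0.0, 0.27, 0.3]], "twist": [[0.0, 0.0, 0.0], [0.0, 0.0, 0.0], [0.0, 0.0, 0.0], [0.0, 0.0, 0.0], [0.0, 0.0, 0.0], [0.0, 0.0, 0.0]], "gripper": [-1, -1, -1, -1, -1, -1]}
```

Request:
play_rows(translation=[[0, 0.42, 0.01], [0.0, 0.41, 0.04], [0.0, 0.4, 0.06], [0.0, 0.39, 0.08], [0.0, 0.39, 0.11], [0.0, 0.38, 0.13], [0.0, 0.37, 0.16], [0.0, 0.36, 0.18]], twist=[[0, 0, 0], [0, 0, 0], [0, 0, 0], [0, 0, 0], [0, 0, 0], [0, 0, 0], [0, 0, 0], [0, 0, 0]], gripper=[-1, -1, -1, -1, -1, -1, -1, -1])

```text
time: 54.1
tool_pos: [0.5063, 0.2935, 0.4579]
ee_rot: [3.141, 0.002, 3.06]
wrist_force: [2.3, -2.0, 4.0]
width: 0.0112
finger_force: 30.0
```

Request:
play_rows(translation=[[0.0, 0.35, 0.21], [0.0, 0.34, 0.22], [0.0, 0.32, 0.25], [0.0, 0.3, 0.26], [0.0, 0.29, 0.29], [0.0, 0.27, 0.3], [0, 0, 0], [0, 0, 0]], twist=[[0, 0, 0], [0, 0, 0], [0, 0, 0], [0, 0, 0], [0, 0, 0], [0, 0, 0], [0, 0, 0], [0, 0, 0]], gripper=[-1, -1, -1, -1, -1, -1, -1, -1])

```text
time: 54.9
tool_pos: [0.5122, 0.3657, 0.3968]
ee_rot: [-3.136, -0.0, 3.058]
wrist_force: [1.0, -8.3, 8.5]
width: 0.0109
finger_force: 30.0
```

```bash
python3 - <<'E'
from arc import *
o=robot.get_obs(); print(o['width'],o['finger_force'],o['wrist_force'])
arc(.66,2,-1)
E
```

```text
0.010874738279160134 29.984306395053864 [ 1.0307046  -8.33336115  8.54678873]
angle 0.7038806514540386 radius 0.2500582841252589
{"translation": [[0.0, 0.11, 0.07], [0.0, 0.13, 0.07]], "twist": [[-0.06, 0.0, -0.02], [0.0, 0.0, 0.0]], "gripper": [-1, -1]}
```

Request:
play_rows(translation=[[0.0, 0.1, 0.1], [0.0, 0.1, 0.1], [0, 0, 0], [0, 0, 0]], twist=[[0, 0, 0], [0, 0, 0], [0, 0, 0], [0, 0, 0]], gripper=[-1, -1, -1, -1])

```text
time: 55.3
tool_pos: [0.5121, 0.3681, 0.3963]
ee_rot: [-3.123, 0.003, 3.052]
wrist_force: [-9.9, -30.0, 31.5]
width: 0.0114
finger_force: 30.0
```

```bash
python3 - <<'E'
from arc import *
o=robot.get_obs(); print(o['wrist_force'])
arc(.66,2,-1)
robot.snapshot("side"); print([(np.round(d["centre"],3).tolist(),round(d["score"],2)) for d in robot.spot_point("door_handle","side")])
E
```

```text
[ -9.92508625 -29.98303055  31.48804384]
angle 0.7018845909301504 radius 0.24993160553731741
{"translation": [[-0.01, 0.05, 0.06], [0.0, 0.13, 0.06]], "twist": [[-0.18, 0.03, -0.08], [0.0, 0.0, 0.0]], "gripper": [-1, -1]}
[([0.508, 0.365, 0.226], 0.73)]
```

Request:
play_rows(translation=[[0, -0.15, -0.15], [0, 0, 0], [0, 0, 0], [0, 0, 0], [0, 0, 0], [0, 0, 0], [0, 0, -0.4], [0, 0, -0.8]], twist=[[0, 0, 0], [0, 0, 0], [0, 0, 0], [0, 0, 0], [0, 0, 0], [0, 0, 0], [0, 0, 0], [0, 0, 0]], gripper=[-1, -0.4, -0.4, -0.4, -0.4, -0.4, -0.4, -0.4])

```text
time: 56.2
tool_pos: [0.5123, 0.3695, 0.4386]
ee_rot: [-3.137, -0.007, 3.061]
wrist_force: [-0.1, -0.0, -0.4]
width: 0.0282
finger_force: 0.0
```

Request:
play_rows(translation=[[0, 0, -0.9], [0, 0, -0.9], [-0.8, 0, 0], [-0.8, 0, 0], [0, 0.9, 0], [0, 0.9, 0], [0, 0.9, 0], [0, 0, 0]], twist=[[0, 0, 0], [0, 0, 0], [0, 0, 0], [0, 0, 0], [0, 0, 0], [0, 0, 0], [0, 0, 0], [0, 0, 0]], gripper=[-0.4, -0.4, -0.4, -0.4, -0.4, -0.4, -0.4, -0.4])

```text
time: 57.0
tool_pos: [0.5853, 0.4767, 0.5088]
ee_rot: [-3.139, -0.005, 3.065]
wrist_force: [0.3, -0.4, -1.2]
width: 0.0281
finger_force: 0.0
```

```bash
python3 - <<'E'
from wet import *
o=robot.get_obs(); print(o['wrist_force'],o['tool_pos'])
s=robot.snapshot("side"); t=robot.snapshot("top")
for n in("top","side"):
  for k in("wet1_mid","dry1_mid","door_handle","jar_blue"): print(n,k,[(np.round(d["centre"],3).tolist(),round(d["score"],2)) for d in robot.spot_point(k,n)])
cv2.imwrite("pics/c13.png",np.hstack([cv2.resize(s[100:300,180:400,::-1],(400,364),interpolation=cv2.INTER_CUBIC),cv2.resize(t[130:270,120:330,::-1],(400,364),interpolation=cv2.INTER_CUBIC)]))
E
```

```text
[ 0.26925114 -0.429489   -1.197127  ] [0.58533977 0.47674485 0.50880942]
top wet1_mid []
top dry1_mid [([0.604, -0.212, 0.019], 0.84)]
top door_handle [([0.512, 0.367, 0.224], 0.59)]
top jar_blue [([0.356, -0.125, 0.003], 0.49)]
side wet1_mid [([0.355, -0.121, 0.003], 0.74), ([0.619, 0.246, 0.032], 0.49)]
side dry1_mid [([0.603, -0.214, 0.017], 0.76)]
side door_handle [([0.51, 0.364, 0.224], 0.71)]
side jar_blue [([0.356, -0.121, 0.001], 0.93)]
```

View pics/c13.png

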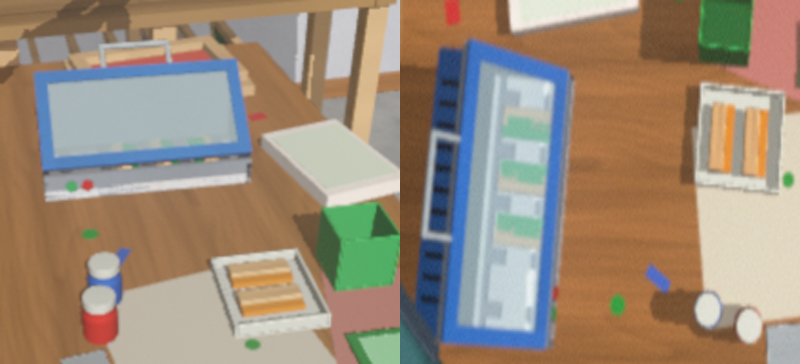

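The door is shut: both cameras put the handle at z 0.224, against 0.223 when fully closed. The wets show in three pockets and the drys in the tray, and the arm is clear.

```bash
python3 -c "
from bench import robot
print(robot.close_job())"
```

```text
the job is handed in; nothing more can be done
None
```

The job is handed in; no verdict came back. My last pictures show the door shut, the three wet squeegees in pockets of their own, and the two dry ones in the tray.

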